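# Clamp the cutting board with the ratchet lever

## Robot

A 6-joint arm with a two-finger parallel gripper is mounted at the origin on the work surface. World frame = base frame: x ahead of the robot, y to its left, z up, the work surface at z = 0. Lengths are in m, angles in rad, forces in N, time in s.
With the tool pointing down it reaches from about 0.275 to 1 m from the base axis. Payload 8.4 kg.
Tool frame: the origin (TCP) lies at the very end of the fingers, on their centre line; the grasp point (between the pads) lies grip_point_offset behind it (grip_point_offset is the distance from the TCP to the grasp point, in m); z points along the fingers, y is the line along which they close (so a half turn about z gives the same grasp; the last joint's range is limited). The gripper opens to 85 mm and grips with 20 to 120 N. Pads are 22 mm wide; open, the fingers measure 114 mm over their backs; the gripper's body (76 mm by 85 mm) begins 54 mm behind the grasp point. The pads swing forward as they close: fully open they stand 13 mm farther back than shut.
Start: joints at [-1.144, 0.353, 1.633, -0, 1.155, -0.002], TCP at [0.26, -0.568, 0.231] pointing down, gripper open.
Joint ranges: [-2.63, 2.63], [-0.92, 2.1], [0.06, 2.66], [-1.3, 4.44], [0, 2.69], [-3.02, 3.02]. Speed limits (rad/s): [2.22, 2.22, 2.79, 3.14, 3.14, 3.14].

## Interface

Orientations are given as a rotation vector (axis times angle).
In Python, from plant import * gives the robot as it stands. The module is installed in compiled form; this text tells all that it offers.
- The arm moves only by the tool servo_tool, never from a script. Its argument "series" is a list of rows, each an object with "rotation": the turn, a rotation vector about the tool's x, y, z in degrees, a list of three; "xyz": the shift along the tool's x, y, z in mm, a list of three; "hand": the opening, from 0 (shut) to 1 (fully open). In form: [{"rotation": [rx, ry, rz], "xyz": [x, y, z], "hand": hand}, ...]. A call has 1 to 10 rows; each row is the pose to reach, as a shift and turn from the pose commanded when the call began, along the tool's axes at that moment; what a row does not reach only later rows make up. A row lasts 1/8 s, in which the tool goes at most 62.5 mm and 10.7 degrees, less where a joint would pass 70% of its speed; a pose out of reach is approached as far as the arm can. A call with a gripper value outside its range is refused whole. The fingers move at their own pace and stop on an object; the grip force is fixed at half the most. Time passes only in rows, so rows that repeat a pose let the fingers close. It gives the time, the measured TCP pose, the force, the opening and the grip force at its end, in the units of the state.
- observe(): the state, without advancing time (a new reading comes with each control period).
- grab_frame(name): name is "scene" or "top" or "wrist"; returns a dict with "image" (400x640x3 uint8, red, green, blue), "intrinsics" (3x3 intrinsics, pixels), "world_to_cam" (4x4, takes a point from world to camera coordinates). Camera axes: x right, y down, z forward; pixel columns grow to the right and rows downward; lengths in m; the calibration is good to about 2 mm. A picture is of the moment at which its call begins. There is no depth.
- close_job(): hands the job in; it is judged then, once.
The state is a dict: "time_s": time; "q": joint angles; "joint_velocities": joint speeds; "joint_torque": joint torques, N m; "ee_pos": TCP position; "eef_rot": TCP orientation; "wrist_force": force on the tool from outside, world axes, zero at the start; "moment": the same for the moment, N m; "gripper_width": opening from 0.0 (shut) to 1.0 (fully open); "finger_force": force on a finger pad.
Only numpy, scipy, OpenCV 4.12 (cv2) and the standard library are available. Lean on these libraries where they do the work, as an engineer would, in place of code of your own. Each camera call takes 0.05 s, during which the arm holds its last target. There are 200 camera calls.

## Task

Clamp the white cutting board to the counter: slide it along the counter under the green clamp until its short edge is fully home, flush against the rubber stop. Then work the red-knobbed ratchet lever back and forth in short swings until the pad grips the board firmly, stopping when the lever has gone clearly stiff: do not force it, or the board is crushed. Leave the board home and clamped, let go of the lever, and leave the other things on the counter where they are.

Things in the scene. Friction and masses are not known exactly. Their poses are not given: they have to be found in the camera images.
- clamp: Green steel hold-down clamp fixed to the counter, 120 x 130 x 90 mm high without its lever. Origin: on the counter, straight below the vertical screw axis. z is up. Its +y side is an open throat 78 mm high; the board slides in from there, towards -y, until its short edge lies flush on the rubber stop at y = -30 mm.
- stop (a point): Middle of the upright face of the black rubber stop at the back of the clamp's throat: 100 mm wide along the clamp's x, from 5 to 35 mm above the counter. This point is 20 mm above the counter, 30 mm from the screw axis.
- guard (a point): Point midway between the tops of two 10 mm steel posts on the clamp's top plate, 45 mm to either side, 124 mm above the counter. They block the lever: it swings only 0.55 rad either side of the clamp's -x direction. A full turn is impossible.
- knob (a point): Centre of the top of the red upright knob at the end of the ratchet lever: round, 26 mm diameter, 45 mm tall (120 to 165 mm above the counter), 95 mm from the screw axis. It does not spin: squeezing it hard adds drag. Measured at the knob a moving working swing takes 7 to 8 N while the pad is in the air (less standing still); once the pad bears, about 35 N more per rad. 11 to 15 N is a firm grip; beyond 18 N the board is crushed.
- arm (a point): Top of the lever's flat steel arm halfway out (14 mm wide, 112 to 120 mm above the counter). Swung clockwise seen from above (knob towards the clamp's +y) it turns the screw, lowering the pad 5 mm per rad; swung back it clicks over teeth, one per 0.26 rad, with about 1 to 3 N. Each working swing starts with up to a tooth of play (1 N). The screw stays where it is left. Three to six swings are needed.
- pad: The clamp's round pad, 32 mm diameter, on the end of the screw; it only moves straight down. Its origin is the clamp's origin lowered by the pad's travel: the pad's underside is 26 mm above it and starts 6 to 11 mm above the board. A stiff spring in the screw takes up the tightening, so the pad hardly moves any more once it bears; tightness must be felt.
- board: Loose white plastic cutting board lying flat on the counter, 150 mm (x) by 200 mm (y) by 12 mm thick, about 0.6 kg. Origin: centre of its underside. Its -y short edge goes into the clamp. It starts nearly square to the clamp, partly under the pad, its edge 25 to 60 mm short of the stop. A hand pushing its +y short edge slides it with 2 to 4 N.
- pot: Empty steel cooker pot, 200 mm diameter, 130 mm high. Origin: centre of its underside. To be left alone.
- ladle: Steel ladle, about 320 mm long, lying. Origin near its middle, at the underside. To be left alone.
- wooden_spoon: Wooden spoon, 260 mm long, lying. To be left alone.
- mug: Blue mug, 76 mm diameter, 85 mm high. Origin: centre of its underside. To be left alone.
- jar: Glass jar, 68 mm diameter, 110 mm high. Origin: centre of its underside. To be left alone.

How it is judged:
By the outcome, as a careful person would: the job done as asked, in the order asked, and still so for the second after the job is handed in, with the robot touching nothing.
It also fails if it takes over 72 s, if anything falls off the work surface, if the arm or the gripper's body presses on something with over 40 N, if the wrist force passes 120 N, or if a joint passes its speed limit or range.

## Working session

There is one attempt and no reset: what is moved stays moved. The work goes in short steps, Python scripts to look and compute and a tool call to move; the robot and the scene stay as the last step left them, time stands still between calls to the robot, and variables do not carry over. Pictures are saved under pics/ and viewed, at most 10 in all, crops included, and the job is handed in when it is done.

Besides the shell and the picture viewer there is one more tool, called after ">>>" as name(argument=value, ...), one argument or row to a line, values as JSON. servo_tool: Moves the arm, as the interface text tells. Its arguments: {"type":"object","properties":{"series":{"type":"array"}},"required":["series"]}

```bash
mkdir -p pics
python3 - <<'E'
from plant import *
import cv2,numpy as np,pickle
d={}
for n in("scene","top"):
    f=grab_frame(n); d[n]=f; cv2.imwrite(f"pics/{n}0.png",f["image"][:,:,::-1])
    print(n,np.round(f["intrinsics"],1).tolist(),np.round(f["world_to_cam"],3).tolist())
pickle.dump(d,open("f0.pkl","wb"))
s=observe(); print(s)
E
```

```text
scene [[379.0, 0.0, 325.8], [0.0, 379.0, 194.5], [0.0, 0.0, 1.0]] [[-0.697, 0.717, -0.024, 0.396], [0.42, 0.381, -0.824, -0.124], [-0.581, -0.584, -0.567, 1.429], [0.0, 0.0, 0.0, 1.0]]
top [[437.3, 0.0, 320.5], [0.0, 437.3, 201.6], [0.0, 0.0, 1.0]] [[-0.016, -1.0, 0.022, -0.022], [-0.999, 0.015, -0.049, 0.56], [0.049, -0.023, -0.999, 1.35], [0.0, 0.0, 0.0, 1.0]]
{'time_s': 0.1, 'q': array([-1.14437980e+00,  3.53639454e-01,  1.63405312e+00, -1.23370919e-05,
        1.15522338e+00, -2.41461130e-03]), 'joint_velocities': array([ 9.34084553e-04, -5.30177860e-04, -3.93243255e-03,  6.43926027e-05,
        1.33386144e-03,  8.74730936e-04]), 'joint_torque': array([ 3.24362572e-04, -6.06358838e+01, -3.42820895e+01,  3.03530487e-05,
        4.05726722e-03,  2.36360222e-05]), 'ee_pos': array([ 0.25968815, -0.56801679,  0.23060178]), 'eef_rot': array([-3.06838963e+00, -6.68189712e-01,  4.54519076e-04]), 'wrist_force': array([-0.02165091,  0.22007044,  0.31516161]), 'moment': array([-0.00487798, -0.00895984,  0.05684256]), 'finger_force': 0.0, 'gripper_width': 0.9943465215377535}
```

View pics/top0.png

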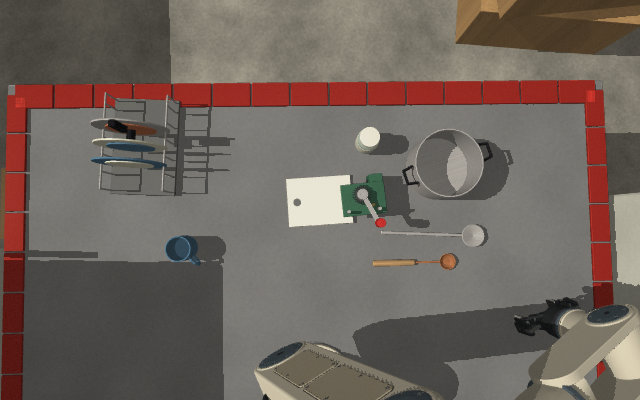

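View pics/scene0.png

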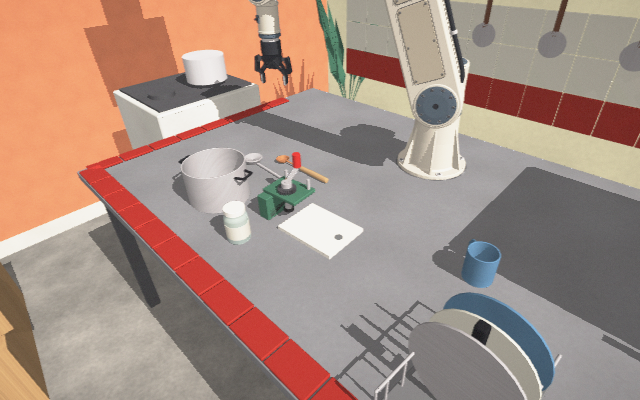

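Top view: the clamp's screw is at about (363,195), the red knob at (381,223), and the white board spans about (287–352, 176–226) to its left (world +y). Clamp +y is therefore roughly world +y, and the lever points towards the robot. The ladle handle's tip, near (382,233), lies close to the knob.

```bash
cat > h.py <<'E'
import cv2,numpy as np
def ray(f,uv):
    K,T=f["intrinsics"],f["world_to_cam"]; R,t=T[:3,:3],T[:3,3]
    d=R.T@np.linalg.solve(K,[uv[0],uv[1],1.]); return -R.T@t,d/np.linalg.norm(d)
def onz(f,uv,z):
    c,d=ray(f,uv); return c+d*(z-c[2])/d[2]
def tri(fs,uvs):
    A=0;b=0
    for f,uv in zip(fs,uvs):
        c,d=ray(f,uv);P=np.eye(3)-np.outer(d,d);A=A+P;b=b+P@c
    return np.linalg.solve(A,b)
def proj(f,p):
    q=f["world_to_cam"]@np.r_[p,1.]; u=f["intrinsics"]@q[:3]; return u[:2]/u[2]
def red(im,box):
    h=cv2.cvtColor(im,cv2.COLOR_RGB2HSV);m=(((h[...,0]<6)|(h[...,0]>174))&(h[...,1]>170)&(h[...,2]>90)).astype(np.uint8)
    k=np.zeros_like(m);x0,y0,x1,y1=box;k[y0:y1,x0:x1]=1;return m*k
E
python3 - <<'E'
import pickle,cv2,numpy as np
from h import *
d=pickle.load(open("f0.pkl","rb"));T,S=d["top"],d["scene"]
im=T["image"];h=cv2.cvtColor(im,cv2.COLOR_RGB2HSV)
b=((h[...,1]<40)&(h[...,2]>200)).astype(np.uint8);b[:, :280]=0;b[:,357:]=0;b[:170]=0;b[235:]=0
c=max(cv2.findContours(b,0,1)[0],key=cv2.contourArea)
P=np.array([onz(T,p[0].astype(float),.012)[:2] for p in c],np.float32)
r=cv2.minAreaRect(P);print("board",r,np.round(cv2.boxPoints(r),3).tolist())
g=((h[...,0]>60)&(h[...,0]<95)&(h[...,1]>80)).astype(np.uint8);g[:,:330]=0;g[:,400:]=0;g[:160]=0;g[240:]=0
c=max(cv2.findContours(g,0,1)[0],key=cv2.contourArea);print("green px",cv2.boundingRect(c))
P=np.array([onz(T,p[0].astype(float),.09)[:2] for p in c],np.float32);r=cv2.minAreaRect(P);print("clamp",r,np.round(cv2.boxPoints(r),3).tolist())
cen=[]
for f,box in((T,(365,210,395,235)),(S,(285,145,305,172))):
    m=red(f["image"],box);ys,xs=np.nonzero(m);cen.append((xs.mean(),ys.mean()));print(cen[-1],len(xs),xs.min(),xs.max(),ys.min(),ys.max())
print("knob",tri((T,S),cen),onz(T,cen[0],.16))
print("screw",onz(T,(362,194),.125))
a=im[160:240,270:400][:,:,::-1];cv2.imwrite("pics/c1.png",np.hstack([cv2.resize(a,None,fx=6,fy=6,interpolation=2)]))
E
```

```text
board ((0.5631436705589294, -0.026268459856510162), (0.1490054875612259, 0.198179230093956), 2.9978415966033936) [[0.48399999737739563, 0.0689999982714653], [0.49399998784065247, -0.1289999932050705], [0.6430000066757202, -0.12099999934434891], [0.6320000290870667, 0.07699999958276749]]
green px (341, 173, 46, 44)
clamp ((0.5746538639068604, -0.1541687548160553), (0.11611760407686234, 0.1277727633714676), 5.448300361633301) [[0.5109999775886536, -0.09600000083446503], [0.5230000019073486, -0.22300000488758087], [0.6389999985694885, -0.21199999749660492], [0.6259999871253967, -0.08500000089406967]]
(np.float64(380.18918918918916), np.float64(222.3918918918919)) 74 375 385 218 226
(np.float64(296.2121212121212), np.float64(159.72727272727272)) 99 293 300 152 167
knob [ 0.49189203 -0.19634137  0.14098695] [ 0.49148751 -0.19291083  0.16      ]
screw [ 0.57377833 -0.14786968  0.125     ]
```

View pics/c1.png

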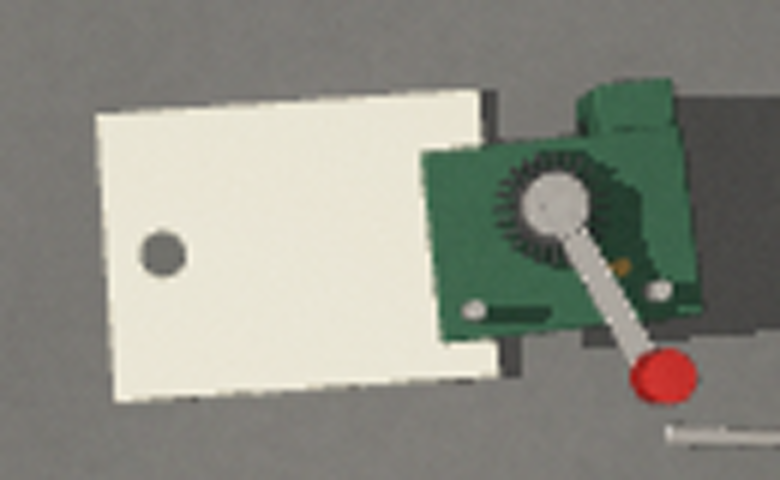

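The crop shows the guard posts at (349,211.5) and (380,208), and the hub at (362.7,193.8). The clamp's yaw is about 5.2° and the board's about 3°. The gap to the stop is about 54 mm. The measured lever length of 94 mm, the board size and the knob height all match what is given.

```bash
cat >> h.py <<'E'
from scipy.spatial.transform import Rotation as Ro
YAW=np.radians(5.2); CX=np.array([np.cos(YAW),np.sin(YAW),0]);CY=np.array([-np.sin(YAW),np.cos(YAW),0]); C0=np.array([.574,-.149,0])
def plan(s,p,yaw_y):
    """tool-frame mm and deg from state s to TCP p, tool down, tool y along world angle yaw_y (deg)"""
    R=Ro.from_rotvec(s["eef_rot"]); a=np.radians(yaw_y); y=np.array([np.cos(a),np.sin(a),0]);z=np.array([0,0,-1.])
    G=Ro.from_matrix(np.c_[np.cross(y,z),y,z])
    return np.round(R.inv().apply(np.array(p)-s["ee_pos"])*1000,1).tolist(),np.round((R.inv()*G).as_rotvec(True),1).tolist()
E
python3 - <<'E'
from plant import *
from h import *
import pickle
T=pickle.load(open("f0.pkl","rb"))["top"]
a=onz(T,(349.2,211.5),.124);b=onz(T,(379.8,208.3),.124);m=(a+b)/2;v=a-b
print("posts",a,b,np.linalg.norm(v),"yaw",np.degrees(np.arctan2(-v[0],v[1])),"mid rel",(m-C0)@CX,(m-C0)@CY)
for z in(.12,.135): print("hub",onz(T,(362.7,193.8),z))
s=observe(); print(plan(s,[.557,.115,.23],5.2))
E
```

```text
posts [ 0.5240658  -0.11015826  0.124     ] [ 0.53193482 -0.19842896  0.124     ] 0.08862075825140087 yaw 5.094248574903193 mid rel -0.04629015134841377 -0.0011027537007244897
hub [ 0.57465395 -0.15049994  0.12      ]
hub [ 0.57366913 -0.14869413  0.135     ]
([554.4, -497.5, 1.3], [-0.1, -0.0, -70.6])
```

>>> servo_tool(
  series=[
    {"rotation": [0,0,-70.6],"xyz": [554,-497,1],"hand": 0},
    {"rotation": [0,0,-70.6],"xyz": [554,-497,1],"hand": 0},
    {"rotation": [0,0,-70.6],"xyz": [554,-497,1],"hand": 0},
    {"rotation": [0,0,-70.6],"xyz": [554,-497,1],"hand": 0},
    {"rotation": [0,0,-70.6],"xyz": [554,-497,1],"hand": 0},
    {"rotation": [0,0,-70.6],"xyz": [554,-497,1],"hand": 0},
    {"rotation": [0,0,-70.6],"xyz": [554,-497,1],"hand": 0},
    {"rotation": [0,0,-70.6],"xyz": [554,-497,1],"hand": 0},
    {"rotation": [0,0,-70.6],"xyz": [554,-497,1],"hand": 0},
    {"rotation": [0,0,-70.6],"xyz": [554,-497,1],"hand": 0},
  ],
)

```text
time_s: 1.35
ee_pos: [0.5099, 0.0066, 0.2304]
eef_rot: [2.119, 2.319, -0.0]
wrist_force: [0.4, -1.0, -0.9]
gripper_width: -0.003
finger_force: 0.0
```

>>> servo_tool(
  series=[
    {"rotation": [0,0,0],"xyz": [0,0,0],"hand": 0},
  ],
)

```text
time_s: 1.48
ee_pos: [0.5106, 0.0083, 0.2302]
eef_rot: [-2.113, -2.324, -0.001]
wrist_force: [-1.0, -0.5, -0.2]
gripper_width: 0.001
finger_force: 0.0
```

Run:
```python
from plant import *
from h import *
s=observe();print(s["ee_pos"],s["time_s"],plan(s,[.557,.115,.23],5.2),plan(s,[.557,.115,.005],5.2))
```

```text
[0.51056061 0.00828472 0.23019314] 1.475 ([101.8, 56.4, 0.3], [0.0, -0.0, 0.2]) ([101.6, 56.3, 225.3], [0.0, -0.0, 0.2])
```

>>> servo_tool(
  series=[
    {"rotation": [0,0,0],"xyz": [102,56,0],"hand": 0},
    {"rotation": [0,0,0],"xyz": [102,56,0],"hand": 0},
    {"rotation": [0,0,0],"xyz": [102,56,60],"hand": 0},
    {"rotation": [0,0,0],"xyz": [102,56,120],"hand": 0},
    {"rotation": [0,0,0],"xyz": [102,56,170],"hand": 0},
    {"rotation": [0,0,0],"xyz": [102,56,205],"hand": 0},
    {"rotation": [0,0,0],"xyz": [102,56,220],"hand": 0},
    {"rotation": [0,0,0],"xyz": [102,56,225],"hand": 0},
    {"rotation": [0,0,0],"xyz": [102,56,225],"hand": 0},
  ],
)

```text
time_s: 2.6
ee_pos: [0.5568, 0.1111, 0.0063]
eef_rot: [2.119, 2.319, 0.002]
wrist_force: [0.3, -0.7, 0.3]
gripper_width: -0.001
finger_force: 0.0
```

>>> servo_tool(
  series=[
    {"rotation": [0,0,0],"xyz": [-10,0,0],"hand": 0},
    {"rotation": [0,0,0],"xyz": [-20,0,0],"hand": 0},
    {"rotation": [0,0,0],"xyz": [-30,0,0],"hand": 0},
    {"rotation": [0,0,0],"xyz": [-35,0,0],"hand": 0},
    {"rotation": [0,0,0],"xyz": [-40,0,0],"hand": 0},
    {"rotation": [0,0,0],"xyz": [-45,0,0],"hand": 0},
    {"rotation": [0,0,0],"xyz": [-50,0,0],"hand": 0},
    {"rotation": [0,0,0],"xyz": [-55,0,0],"hand": 0},
    {"rotation": [0,0,0],"xyz": [-60,0,0],"hand": 0},
  ],
)

```text
time_s: 3.72
ee_pos: [0.562, 0.0517, 0.006]
eef_rot: [2.12, 2.319, 0.002]
wrist_force: [0.1, 7.4, 4.8]
gripper_width: -0.003
finger_force: 3.4
```

Run:
```python
from plant import *
from h import *
s=observe();print(s["ee_pos"],s["wrist_force"],plan(s,[.5575,.031,.005],5.2))
f=grab_frame("top");cv2.imwrite("pics/t2.png",cv2.resize(f["image"][150:250,260:400,::-1],None,fx=5,fy=5,interpolation=2))
```

```text
[0.5619654  0.0517433  0.00595979] [0.13134283 7.42516854 4.75765219] ([-20.3, -6.3, 0.9], [0.1, -0.0, -0.1])
```

View pics/t2.png

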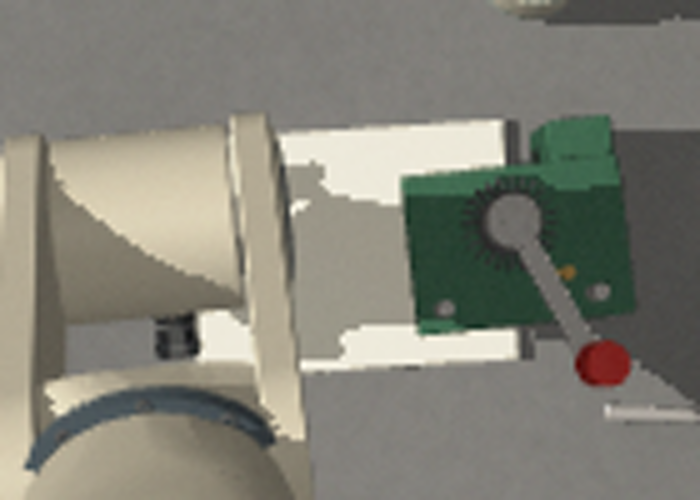

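The board has moved about 30 mm, its edge now at crop (503,122)–(519,358), with about 24 mm to go. I continue gently.

>>> servo_tool(
  series=[
    {"rotation": [0,0,0],"xyz": [-4,0,0],"hand": 0},
    {"rotation": [0,0,0],"xyz": [-8,0,0],"hand": 0},
    {"rotation": [0,0,0],"xyz": [-12,0,0],"hand": 0},
    {"rotation": [0,0,0],"xyz": [-15,0,0],"hand": 0},
    {"rotation": [0,0,0],"xyz": [-17,0,0],"hand": 0},
    {"rotation": [0,0,0],"xyz": [-17,0,0],"hand": 0},
  ],
)

```text
time_s: 4.53
ee_pos: [0.5633, 0.0347, 0.0058]
eef_rot: [2.119, 2.319, 0.001]
wrist_force: [-0.5, 5.1, 3.1]
gripper_width: -0.003
finger_force: 2.4
```

>>> servo_tool(
  series=[
    {"rotation": [0,0,0],"xyz": [-1,0,0],"hand": 0},
    {"rotation": [0,0,0],"xyz": [-2,0,0],"hand": 0},
    {"rotation": [0,0,0],"xyz": [-2,0,0],"hand": 0},
  ],
)

```text
time_s: 4.9
ee_pos: [0.5632, 0.034, 0.0058]
eef_rot: [-2.12, -2.317, -0.003]
wrist_force: [-2.0, 13.7, 4.7]
gripper_width: -0.002
finger_force: 7.0
```

>>> servo_tool(
  series=[
    {"rotation": [0,0,0],"xyz": [-1,0,0],"hand": 0},
    {"rotation": [0,0,0],"xyz": [-2,0,0],"hand": 0},
    {"rotation": [0,0,0],"xyz": [-2,0,0],"hand": 0},
  ],
)

```text
time_s: 5.28
ee_pos: [0.5628, 0.0335, 0.0058]
eef_rot: [-2.119, -2.315, -0.004]
wrist_force: [-4.2, 25.1, 6.1]
gripper_width: -0.004
finger_force: 12.4
```

>>> servo_tool(
  series=[
    {"rotation": [0,0,0],"xyz": [15,0,0],"hand": 0},
    {"rotation": [0,0,0],"xyz": [35,0,0],"hand": 0},
    {"rotation": [0,0,0],"xyz": [35,0,-40],"hand": 0},
    {"rotation": [0,0,0],"xyz": [60,0,-100],"hand": 0.6},
    {"rotation": [0,0,0],"xyz": [100,-40,-160],"hand": 0.6},
    {"rotation": [0,0,0],"xyz": [140,-80,-220],"hand": 0.6},
    {"rotation": [0,0,0],"xyz": [190,-120,-230],"hand": 0.6},
    {"rotation": [0,0,0],"xyz": [190,-140,-230],"hand": 0.6},
    {"rotation": [0,0,0],"xyz": [190,-140,-230],"hand": 0.6},
  ],
)

```text
time_s: 6.4
ee_pos: [0.4046, 0.2087, 0.2366]
eef_rot: [2.115, 2.322, 0.002]
wrist_force: [0.2, -0.2, 0.8]
gripper_width: 0.595
finger_force: 0.0
```

Run:
```python
from plant import *
from h import *
s=observe();print(s["ee_pos"],s["wrist_force"])
T=grab_frame("top");S=grab_frame("scene")
im=T["image"];h=cv2.cvtColor(im,cv2.COLOR_RGB2HSV)
b=((h[...,1]<40)&(h[...,2]>110)).astype(np.uint8)
b=((h[...,1]<45)&(h[...,2]>200)).astype(np.uint8);b[:, :280]=0;b[:,372:]=0;b[:165]=0;b[235:]=0;b[185:205,355:]=0
c=max(cv2.findContours(b,0,1)[0],key=cv2.contourArea)
P=np.array([onz(T,p[0].astype(float),.012)[:2] for p in c],np.float32)
r=cv2.minAreaRect(P);q=np.array(r[0])
print("board",r,np.round(cv2.boxPoints(r),3).tolist(),"rel",(np.r_[q,0]-C0)@CX,(np.r_[q,0]-C0)@CY)
e=P[(P[:,1]>q[1]+.09)&(abs(P[:,0]-q[0])<.06)]; k=np.polyfit(e[:,0],e[:,1],1); print("edge yaw",np.degrees(np.arctan(k[0])),"edge mid y",np.polyval(k,q[0]))
cv2.imwrite("pics/t3.png",np.vstack([cv2.resize(im[155:240,270:400,::-1],(780,300),interpolation=2),cv2.resize(S["image"][140:250,220:400,::-1],(780,300),interpolation=2)]))
```

```text
[0.40461693 0.20869695 0.23661496] [ 0.19543842 -0.18316533  0.7693594 ]
board ((0.5670574903488159, -0.07705853134393692), (0.1489751785993576, 0.19775401055812836), 3.0174601078033447) [[0.4869999885559082, 0.017999999225139618], [0.49799999594688416, -0.18000000715255737], [0.6470000147819519, -0.1720000058412552], [0.6359999775886536, 0.026000000536441803]] rel -0.00039369612133826053 0.07227460381082786
edge yaw 3.01358286760368 edge mid y 0.020522575803354197
```

View pics/t3.png

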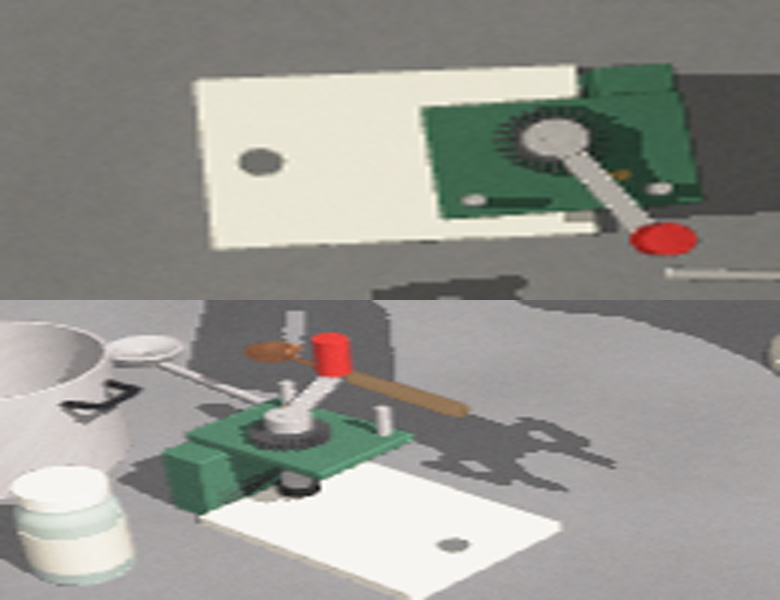

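The board's yaw is still about 3.0° while the clamp's is about 5.2°. In the top crop its +x corner, at (577,65), touches the back block, and the -x corner, at (598,232), is about 4–5 mm short. So it isn't proven flush, and I'll push on the -x half of the edge to square it.

Run:
```python
from plant import *
from h import *
s=observe();print(plan(s,[.519,.065,.236],5.2),plan(s,[.519,.065,.006],5.2))
```

```text
([-152.3, 98.7, -0.2], [0.1, 0.0, 0.1]) ([-152.2, 98.4, 229.8], [0.1, 0.0, 0.1])
```

>>> servo_tool(
  series=[
    {"rotation": [0,0,0],"xyz": [-60,40,10],"hand": 0},
    {"rotation": [0,0,0],"xyz": [-110,75,60],"hand": 0},
    {"rotation": [0,0,0],"xyz": [-145,98,120],"hand": 0},
    {"rotation": [0,0,0],"xyz": [-152,98,180],"hand": 0},
    {"rotation": [0,0,0],"xyz": [-152,98,215],"hand": 0},
    {"rotation": [0,0,0],"xyz": [-152,98,230],"hand": 0},
    {"rotation": [0,0,0],"xyz": [-162,98,230],"hand": 0},
    {"rotation": [0,0,0],"xyz": [-172,98,230],"hand": 0},
    {"rotation": [0,0,0],"xyz": [-180,98,230],"hand": 0},
    {"rotation": [0,0,0],"xyz": [-180,98,230],"hand": 0},
  ],
)

```text
time_s: 7.75
ee_pos: [0.5215, 0.0362, 0.0068]
eef_rot: [2.119, 2.317, 0.003]
wrist_force: [0.2, 0.1, -0.5]
gripper_width: -0.0
finger_force: 0.0
```

>>> servo_tool(
  series=[
    {"rotation": [0,0,0],"xyz": [-2,0,0],"hand": 0},
    {"rotation": [0,0,0],"xyz": [-4,0,0],"hand": 0},
    {"rotation": [0,0,0],"xyz": [-4,0,0],"hand": 0},
  ],
)

```text
time_s: 8.12
ee_pos: [0.5209, 0.0328, 0.0054]
eef_rot: [-2.119, -2.319, 0.0]
wrist_force: [0.2, -0.4, -1.3]
gripper_width: -0.006
finger_force: 0.0
```

>>> servo_tool(
  series=[
    {"rotation": [0,0,0],"xyz": [-2,0,0],"hand": 0},
    {"rotation": [0,0,0],"xyz": [-3,0,0],"hand": 0},
    {"rotation": [0,0,0],"xyz": [-3,0,0],"hand": 0},
  ],
)

```text
time_s: 8.5
ee_pos: [0.5203, 0.0311, 0.0053]
eef_rot: [-2.118, -2.317, -0.0]
wrist_force: [-2.8, 10.7, 4.1]
gripper_width: -0.001
finger_force: 5.7
```

>>> servo_tool(
  series=[
    {"rotation": [0,0,0],"xyz": [-1,0,0],"hand": 0},
    {"rotation": [0,0,0],"xyz": [-2,0,0],"hand": 0},
    {"rotation": [0,0,0],"xyz": [-2,0,0],"hand": 0},
  ],
)

```text
time_s: 8.88
ee_pos: [0.5195, 0.0302, 0.0053]
eef_rot: [-2.118, -2.314, 0.0]
wrist_force: [-6.7, 20.7, 7.0]
gripper_width: 0.001
finger_force: 10.7
```

>>> servo_tool(
  series=[
    {"rotation": [0,0,0],"xyz": [-1,0,0],"hand": 0},
    {"rotation": [0,0,0],"xyz": [-1,0,0],"hand": 0},
  ],
)

```text
time_s: 9.12
ee_pos: [0.5191, 0.0298, 0.0053]
eef_rot: [-2.117, -2.313, 0.0]
wrist_force: [-7.8, 25.4, 8.1]
gripper_width: 0.002
finger_force: 13.2
```

>>> servo_tool(
  series=[
    {"rotation": [0,0,0],"xyz": [20,0,0],"hand": 0},
    {"rotation": [0,0,0],"xyz": [35,0,-20],"hand": 0},
    {"rotation": [0,0,0],"xyz": [35,-20,-80],"hand": 0.6},
    {"rotation": [0,0,0],"xyz": [35,-40,-140],"hand": 0.6},
    {"rotation": [0,0,0],"xyz": [10,-70,-200],"hand": 0.6},
    {"rotation": [0,0,0],"xyz": [-40,-90,-220],"hand": 0.6},
    {"rotation": [0,0,0],"xyz": [-90,-90,-230],"hand": 0.6},
    {"rotation": [0,0,0],"xyz": [-140,-90,-230],"hand": 0.6},
    {"rotation": [0,0,0],"xyz": [-140,-90,-230],"hand": 0.6},
    {"rotation": [0,0,0],"xyz": [-140,-90,-230],"hand": 0.6},
  ],
)

```text
time_s: 10.38
ee_pos: [0.444, -0.1205, 0.2351]
eef_rot: [-2.119, -2.318, 0.0]
wrist_force: [-0.3, 0.0, 0.4]
gripper_width: 0.602
finger_force: 0.0
```

Run:
```python
from plant import *
from h import *
import pickle
s=observe();print(s["ee_pos"],s["wrist_force"])
W=grab_frame("wrist");pickle.dump(W,open("w.pkl","wb"));cv2.imwrite("pics/w4.png",W["image"][:,:,::-1])
print(np.round(W["world_to_cam"],2).tolist())
```

```text
[ 0.44403579 -0.1204876   0.23513072] [-0.29801219  0.00267062  0.3917019 ]
[[1.0, 0.09, -0.0, -0.43], [0.09, -0.96, 0.27, -0.19], [0.02, -0.27, -0.96, 0.34], [0.0, 0.0, 0.0, 1.0]]
```

View pics/w4.png

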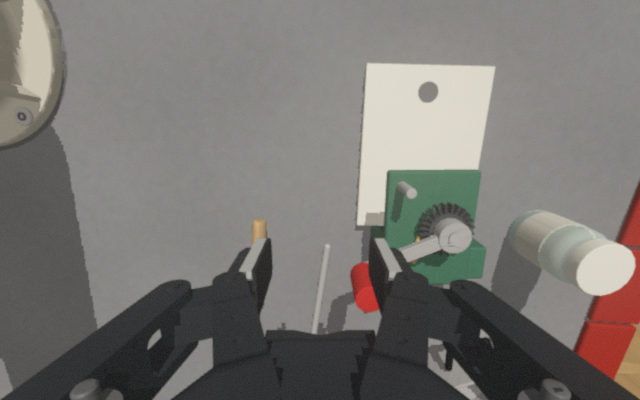

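The wrist view shows the board at (358–494, 63–227), the clamp plate's front edge at about (387,170)–(478,170), and the knob at (368,287). I'll compare the yaw of both from here.

```bash
cat > sq.py <<'E'
from h import *
def fitseg(f,m,z,sel):
    c=max(cv2.findContours(m,0,1)[0],key=cv2.contourArea);P=np.array([onz(f,p[0].astype(float),z)[:2] for p in c],np.float32)
    q=P[sel(c[:,0,:])]; vx,vy,x,y=cv2.fitLine(q,cv2.DIST_HUBER,0,.001,.001).ravel();return np.degrees(np.arctan2(vy,vx)),x,y,len(q)
E
python3 - <<'E'
import pickle
from sq import *
from plant import *
W=pickle.load(open("w.pkl","rb"));h=cv2.cvtColor(W["image"],cv2.COLOR_RGB2HSV)
b=((h[...,1]<45)&(h[...,2]>190)).astype(np.uint8);b[:,:340]=0;b[:,500:]=0;b[230:]=0
g=((h[...,0]>60)&(h[...,0]<95)&(h[...,1]>80)).astype(np.uint8);g[:,:380]=0
for n,m,z,s in(("board +y edge",b,.012,lambda p:(p[:,1]<72)&(p[:,0]>372)&(p[:,0]<488)),("board -x edge",b,.012,lambda p:(p[:,0]<372)&(p[:,1]>75)&(p[:,1]<215)),
 ("board +x",b,.012,lambda p:(p[:,0]>480)&(p[:,1]>75)&(p[:,1]<160)),
 ("plate +y edge",g,.09,lambda p:(p[:,1]<176)&(p[:,0]>394)&(p[:,0]<472)),("plate -x",g,.09,lambda p:(p[:,0]<392)&(p[:,1]>178)&(p[:,1]<230)),("plate +x",g,.09,lambda p:(p[:,0]>470)&(p[:,1]>178)&(p[:,1]<230))):
    try: print(n,np.round(fitseg(W,m,z,s),4))
    except Exception as e: print(n,e)
T=grab_frame("top");h=cv2.cvtColor(T["image"],cv2.COLOR_RGB2HSV)
b=((h[...,1]<45)&(h[...,2]>180)).astype(np.uint8);b[:, :280]=0;b[:,330:]=0;b[:165]=0;b[235:]=0
for n,s in(("top board +y",lambda p:(p[:,0]<312)&(p[:,1]>174)&(p[:,1]<218)),("top board +x",lambda p:(p[:,1]<185)&(p[:,0]>308)&(p[:,0]<328))):
    print(n,np.round(fitseg(T,b,.012,s),4))
E
```

```text
board +y edge [3.6548e+00 5.5930e-01 2.2100e-02 1.1500e+02]
board -x edge [-8.61876e+01  4.92800e-01 -8.52000e-02  1.46000e+02]
board +x [-8.61888e+01  6.38300e-01 -3.54000e-02  7.20000e+01]
plate +y edge OpenCV(4.12.0) /io/opencv/modules/imgproc/src/linefit.cpp:50: error: (-215:Assertion failed) count > 0 in function 'fitLine2D_wods'

plate -x OpenCV(4.12.0) /io/opencv/modules/imgproc/src/linefit.cpp:50: error: (-215:Assertion failed) count > 0 in function 'fitLine2D_wods'

plate +x OpenCV(4.12.0) /io/opencv/modules/imgproc/src/linefit.cpp:50: error: (-215:Assertion failed) count > 0 in function 'fitLine2D_wods'

top board +y [2.4861e+00 5.8500e-01 2.1600e-02 4.8000e+01]
top board +x [-8.67793e+01  6.35500e-01 -2.83000e-02  1.90000e+01]
```

Run:
```python
import pickle
from sq import *
W=pickle.load(open("w.pkl","rb"));h=cv2.cvtColor(W["image"],cv2.COLOR_RGB2HSV)
print(h[200,430],h[172:176,420],h[260,440])
g=((h[...,0]>55)&(h[...,0]<95)&(h[...,1]>80)).astype(np.uint8);g[:,:380]=0;g[:,490:]=0;g[:160]=0;g[300:]=0
c=max(cv2.findContours(g,0,1)[0],key=cv2.contourArea);print(cv2.boundingRect(c))
for n,m,z,s in(
 ("plate +y edge",g,.09,lambda p:(p[:,1]<178)&(p[:,0]>394)&(p[:,0]<472)),("plate -x",g,.09,lambda p:(p[:,0]<395)&(p[:,1]>178)&(p[:,1]<230)),("plate +x",g,.09,lambda p:(p[:,0]>470)&(p[:,1]>178)&(p[:,1]<230))):
    try: print(n,np.round(fitseg(W,m,z,s),4))
    except Exception as e: print(n,"x")
T=pickle.load(open("f0.pkl","rb"))["top"];h=cv2.cvtColor(T["image"],cv2.COLOR_RGB2HSV)
g=((h[...,0]>55)&(h[...,0]<95)&(h[...,1]>80)).astype(np.uint8);g[:, :330]=0;g[:,400:]=0;g[:160]=0;g[240:]=0
for n,s in(("top plate +y",lambda p:(p[:,0]<346)&(p[:,1]>188)&(p[:,1]<214)),("top plate -x",lambda p:(p[:,1]>209)&(p[:,0]>348)&(p[:,0]<372))):
    print(n,np.round(fitseg(T,g,.09,s),4))
```

```text
[ 69  74 121] [[ 68  66 135]
 [ 67  66 132]
 [ 69  67 126]
 [ 67  61 126]] [72 78 75]
(412, 241, 73, 43)
plate +y edge x
plate -x x
plate +x x
top plate +y [ 5.2943  0.5562 -0.0931 25.    ]
top plate -x [-83.6886   0.5179  -0.1511  24.    ]
```

Run:
```python
import pickle
from sq import *
W=pickle.load(open("w.pkl","rb"));h=cv2.cvtColor(W["image"],cv2.COLOR_RGB2HSV)
print(h[172:176,420].tolist())
g=((h[...,0]>50)&(h[...,0]<95)&(h[...,1]>48)).astype(np.uint8);g[:,:380]=0;g[:,490:]=0;g[:160]=0;g[300:]=0
c=max(cv2.findContours(g,0,1)[0],key=cv2.contourArea);print(cv2.boundingRect(c))
for n,m,z,s in(
 ("plate +y edge",g,.09,lambda p:(p[:,1]<178)&(p[:,0]>394)&(p[:,0]<472)),("plate -x",g,.09,lambda p:(p[:,0]<395)&(p[:,1]>178)&(p[:,1]<225)),("plate +x",g,.09,lambda p:(p[:,0]>470)&(p[:,1]>178)&(p[:,1]<230))):
    try: print(n,np.round(fitseg(W,m,z,s),4))
    except Exception as e: print(n,"x")
```

```text
[[68, 66, 135], [67, 66, 132], [69, 67, 126], [67, 61, 126]]
(380, 170, 101, 79)
plate +y edge [ 5.1174  0.5499 -0.0907 77.    ]
plate -x [-85.4361   0.5138  -0.1286  46.    ]
plate +x [-84.9555   0.6043  -0.1075  46.    ]
```

The relative yaw is now about 1.2°, down from about 2.2°, so the second push turned the board partly. I'll push the -x half again, harder, and compare from the same viewpoint.

>>> servo_tool(
  series=[
    {"rotation": [0,0,0],"xyz": [50,20,0],"hand": 0},
    {"rotation": [0,0,0],"xyz": [100,50,0],"hand": 0},
    {"rotation": [0,0,0],"xyz": [150,80,0],"hand": 0},
    {"rotation": [0,0,0],"xyz": [180,84,40],"hand": 0},
    {"rotation": [0,0,0],"xyz": [180,84,100],"hand": 0},
    {"rotation": [0,0,0],"xyz": [180,84,160],"hand": 0},
    {"rotation": [0,0,0],"xyz": [180,84,210],"hand": 0},
    {"rotation": [0,0,0],"xyz": [180,84,229],"hand": 0},
    {"rotation": [0,0,0],"xyz": [170,84,229],"hand": 0},
    {"rotation": [0,0,0],"xyz": [160,84,229],"hand": 0},
  ],
)

```text
time_s: 11.72
ee_pos: [0.5143, 0.0462, 0.0073]
eef_rot: [2.117, 2.32, 0.001]
wrist_force: [-0.2, 0.0, 0.8]
gripper_width: 0.003
finger_force: 0.0
```

>>> servo_tool(
  series=[
    {"rotation": [0,0,0],"xyz": [-4,0,0],"hand": 0},
    {"rotation": [0,0,0],"xyz": [-7,0,0],"hand": 0},
    {"rotation": [0,0,0],"xyz": [-10,0,0],"hand": 0},
    {"rotation": [0,0,0],"xyz": [-10,0,0],"hand": 0},
  ],
)

```text
time_s: 12.22
ee_pos: [0.5147, 0.036, 0.0067]
eef_rot: [2.119, 2.319, 0.0]
wrist_force: [0.5, 0.0, 0.1]
gripper_width: -0.001
finger_force: 0.0
```

>>> servo_tool(
  series=[
    {"rotation": [0,0,0],"xyz": [-3,0,0],"hand": 0},
    {"rotation": [0,0,0],"xyz": [-5,0,0],"hand": 0},
    {"rotation": [0,0,0],"xyz": [-5,0,0],"hand": 0},
  ],
)

```text
time_s: 12.6
ee_pos: [0.5151, 0.0311, 0.0064]
eef_rot: [-2.119, -2.319, 0.0]
wrist_force: [-0.0, 0.6, -0.6]
gripper_width: -0.001
finger_force: 0.0
```

>>> servo_tool(
  series=[
    {"rotation": [0,0,0],"xyz": [-1,0,0],"hand": 0},
    {"rotation": [0,0,0],"xyz": [-2,0,0],"hand": 0},
    {"rotation": [0,0,0],"xyz": [-2,0,0],"hand": 0},
  ],
)

```text
time_s: 12.98
ee_pos: [0.5148, 0.0298, 0.0064]
eef_rot: [-2.119, -2.318, -0.0]
wrist_force: [-1.5, 6.4, 0.2]
gripper_width: -0.0
finger_force: 2.8
```

>>> servo_tool(
  series=[
    {"rotation": [0,0,0],"xyz": [-1,0,0],"hand": 0},
    {"rotation": [0,0,0],"xyz": [-2,0,0],"hand": 0},
    {"rotation": [0,0,0],"xyz": [-2,0,0],"hand": 0},
  ],
)

```text
time_s: 13.35
ee_pos: [0.5141, 0.0287, 0.0063]
eef_rot: [-2.118, -2.316, 0.0]
wrist_force: [-3.4, 14.1, 3.9]
gripper_width: -0.002
finger_force: 7.1
```

>>> servo_tool(
  series=[
    {"rotation": [0,0,0],"xyz": [-1,0,0],"hand": 0},
    {"rotation": [0,0,0],"xyz": [-2,0,0],"hand": 0},
    {"rotation": [0,0,0],"xyz": [-3,0,0],"hand": 0},
    {"rotation": [0,0,0],"xyz": [-3,0,0],"hand": 0},
  ],
)

```text
time_s: 13.85
ee_pos: [0.5127, 0.0274, 0.0062]
eef_rot: [-2.117, -2.312, 0.001]
wrist_force: [-10.4, 28.4, 8.7]
gripper_width: 0.001
finger_force: 14.4
```

Run:
```python
from plant import *
from h import *
s=observe();print(s["ee_pos"],plan(s,[.515,.0287,.006],5.2))
S=grab_frame("scene");cv2.imwrite("pics/s5.png",cv2.resize(S["image"][165:255,240:370,::-1],None,fx=6,fy=6,interpolation=2))
```

```text
[0.5126865  0.02741181 0.00624005] ([1.1, 2.4, 0.2], [-0.3, -0.3, -0.2])
```

View pics/s5.png

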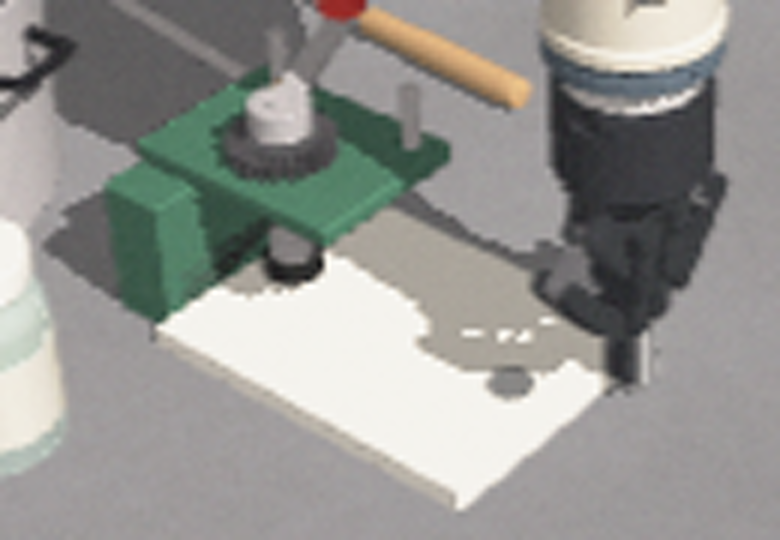

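The board's +x corner sits against the column foot, at crop (155,325). I'll back off and re-measure its yaw.

>>> servo_tool(
  series=[
    {"rotation": [0,0,0],"xyz": [20,0,0],"hand": 0},
    {"rotation": [0,0,0],"xyz": [35,0,-20],"hand": 0},
    {"rotation": [0,0,0],"xyz": [35,-20,-80],"hand": 0.6},
    {"rotation": [0,0,0],"xyz": [35,-40,-140],"hand": 0.6},
    {"rotation": [0,0,0],"xyz": [10,-70,-200],"hand": 0.6},
    {"rotation": [0,0,0],"xyz": [-40,-84,-220],"hand": 0.6},
    {"rotation": [0,0,0],"xyz": [-90,-84,-229],"hand": 0.6},
    {"rotation": [0,0,0],"xyz": [-138,-84,-229],"hand": 0.6},
    {"rotation": [0,0,0],"xyz": [-138,-84,-229],"hand": 0.6},
    {"rotation": [0,0,0],"xyz": [-138,-84,-229],"hand": 0.6},
  ],
)

```text
time_s: 15.15
ee_pos: [0.4441, -0.1206, 0.2352]
eef_rot: [-2.12, -2.318, 0.0]
wrist_force: [-0.3, 0.4, 0.1]
gripper_width: 0.603
finger_force: 0.0
```

```bash
cat > meas.py <<'E'
from plant import *
from sq import *
import pickle
def meas():
    W=grab_frame("wrist");h=cv2.cvtColor(W["image"],cv2.COLOR_RGB2HSV);pickle.dump(W,open("w.pkl","wb"))
    b=((h[...,1]<45)&(h[...,2]>190)).astype(np.uint8);b[:,:340]=0;b[:,500:]=0;b[230:]=0
    g=((h[...,0]>50)&(h[...,0]<95)&(h[...,1]>48)).astype(np.uint8);g[:,:380]=0;g[:,490:]=0;g[:160]=0;g[300:]=0
    for n,m,z,s in(("board +y edge",b,.012,lambda p:(p[:,1]<75)&(p[:,0]>376)&(p[:,0]<484)),("board -x edge",b,.012,lambda p:(p[:,0]<375)&(p[:,1]>78)&(p[:,1]<215)),
     ("board +x",b,.012,lambda p:(p[:,0]>478)&(p[:,1]>78)&(p[:,1]<160)),
     ("plate +y edge",g,.09,lambda p:(p[:,1]<180)&(p[:,0]>398)&(p[:,0]<470)),("plate -x",g,.09,lambda p:(p[:,0]<397)&(p[:,1]>182)&(p[:,1]<225)),("plate +x",g,.09,lambda p:(p[:,0]>468)&(p[:,1]>182)&(p[:,1]<230))):
        try: print(n,np.round(fitseg(W,m,z,s),4))
        except Exception as e: print(n,"x")
E
python3 - <<'E'
from meas import *
meas();s=observe();print(s["ee_pos"],s["wrist_force"])
E
```

```text
board +y edge [5.0684e+00 5.7370e-01 2.2000e-02 1.0700e+02]
board -x edge [-8.52209e+01  4.90400e-01 -7.00000e-02  1.47000e+02]
board +x [-8.52637e+01  6.35900e-01 -2.96000e-02  7.60000e+01]
plate +y edge [ 5.1162  0.5522 -0.0906 71.    ]
plate -x [-85.5731   0.5137  -0.1262  42.    ]
plate +x [-85.1495   0.6052  -0.1187  44.    ]
[ 0.44412526 -0.1200854   0.23518758] [ 0.37758234 -0.12371646 -0.30339452]
```

The board is now square with the clamp (4.7–5.1° for both). One confirming push at the centre follows.

>>> servo_tool(
  series=[
    {"rotation": [0,0,0],"xyz": [50,30,0],"hand": 0},
    {"rotation": [0,0,0],"xyz": [100,60,0],"hand": 0},
    {"rotation": [0,0,0],"xyz": [150,90,0],"hand": 0},
    {"rotation": [0,0,0],"xyz": [180,125,30],"hand": 0},
    {"rotation": [0,0,0],"xyz": [180,129,90],"hand": 0},
    {"rotation": [0,0,0],"xyz": [180,129,150],"hand": 0},
    {"rotation": [0,0,0],"xyz": [180,129,205],"hand": 0},
    {"rotation": [0,0,0],"xyz": [176,129,229],"hand": 0},
    {"rotation": [0,0,0],"xyz": [162,129,229],"hand": 0},
    {"rotation": [0,0,0],"xyz": [150,129,229],"hand": 0},
  ],
)

```text
time_s: 16.45
ee_pos: [0.5601, 0.0401, 0.0075]
eef_rot: [2.117, 2.32, 0.001]
wrist_force: [-0.5, -0.1, 0.2]
gripper_width: -0.0
finger_force: 0.0
```

>>> servo_tool(
  series=[
    {"rotation": [0,0,0],"xyz": [-3,0,0],"hand": 0},
    {"rotation": [0,0,0],"xyz": [-6,0,0],"hand": 0},
    {"rotation": [0,0,0],"xyz": [-8,0,0],"hand": 0},
    {"rotation": [0,0,0],"xyz": [-9,0,0],"hand": 0},
    {"rotation": [0,0,0],"xyz": [-9,0,0],"hand": 0},
  ],
)

```text
time_s: 17.08
ee_pos: [0.5605, 0.0321, 0.0069]
eef_rot: [-2.119, -2.319, -0.002]
wrist_force: [-0.7, 5.1, 5.5]
gripper_width: 0.0
finger_force: 2.6
```

>>> servo_tool(
  series=[
    {"rotation": [0,0,0],"xyz": [-1,0,0],"hand": 0},
    {"rotation": [0,0,0],"xyz": [-2,0,0],"hand": 0},
    {"rotation": [0,0,0],"xyz": [-3,0,0],"hand": 0},
    {"rotation": [0,0,0],"xyz": [-3,0,0],"hand": 0},
  ],
)

```text
time_s: 17.58
ee_pos: [0.5604, 0.0314, 0.0069]
eef_rot: [-2.119, -2.316, -0.004]
wrist_force: [-3.0, 21.7, 6.1]
gripper_width: 0.001
finger_force: 11.1
```

>>> servo_tool(
  series=[
    {"rotation": [0,0,0],"xyz": [-1,0,0],"hand": 0},
    {"rotation": [0,0,0],"xyz": [-2,0,0],"hand": 0},
    {"rotation": [0,0,0],"xyz": [-2,0,0],"hand": 0},
  ],
)

```text
time_s: 17.95
ee_pos: [0.5599, 0.0309, 0.0069]
eef_rot: [-2.118, -2.314, -0.005]
wrist_force: [-5.2, 32.8, 7.6]
gripper_width: -0.003
finger_force: 16.5
```

The board is home: a hard contact at y = 0.031, as predicted. Next I go to the knob, which I'll work with the fingers as a loose cage, without squeezing.

>>> servo_tool(
  series=[
    {"rotation": [0,0,0],"xyz": [20,0,0],"hand": 0},
    {"rotation": [0,0,0],"xyz": [35,0,-20],"hand": 0},
    {"rotation": [0,0,0],"xyz": [35,-20,-80],"hand": 0.4},
    {"rotation": [0,0,0],"xyz": [35,-60,-140],"hand": 0.4},
    {"rotation": [0,0,10],"xyz": [10,-100,-200],"hand": 0.4},
    {"rotation": [0,0,20],"xyz": [-40,-110,-220],"hand": 0.4},
    {"rotation": [0,0,30],"xyz": [-90,-110,-229],"hand": 0.4},
    {"rotation": [0,0,40],"xyz": [-140,-110,-229],"hand": 0.4},
    {"rotation": [0,0,50],"xyz": [-190,-100,-229],"hand": 0.4},
    {"rotation": [0,0,60],"xyz": [-210,-95,-229],"hand": 0.4},
  ],
)

```text
time_s: 19.2
ee_pos: [0.4853, -0.1938, 0.2356]
eef_rot: [2.997, 0.937, 0.0]
wrist_force: [0.1, 0.0, -0.5]
gripper_width: 0.404
finger_force: 0.0
```

```bash
cat >> h.py <<'E'
def knob(phi,z=.130,r=.095): return C0+r*(-np.cos(phi)*CX+np.sin(phi)*CY)+np.array([0,0,z])
def kyaw(phi): return -84.8-np.degrees(phi)
E
python3 - <<'E'
from plant import *
from h import *
s=observe();print(s["ee_pos"],s["q"].round(2),s["gripper_width"],knob(-.415))
print(plan(s,knob(-.415,.2),kyaw(-.415)))
T=grab_frame("top");m=red(T["image"],(365,205,395,235));ys,xs=np.nonzero(m);print(len(xs),xs.mean() if len(xs) else 0,ys.mean() if len(xs) else 0)
E
```

```text
[ 0.48533825 -0.19383384  0.23557439] [-0.38  0.19  1.85 -0.    1.11  0.58] 0.40446271208213236 [ 0.49089325 -0.19502464  0.13      ]
([3.9, 4.1, 35.6], [0.1, 0.0, 5.8])
16 376.5 221.75
```

>>> servo_tool(
  series=[
    {"rotation": [0,0,5.8],"xyz": [4,4,30],"hand": 0.45},
    {"rotation": [0,0,5.8],"xyz": [4,4,55],"hand": 0.45},
    {"rotation": [0,0,5.8],"xyz": [4,4,66],"hand": 0.45},
    {"rotation": [0,0,5.8],"xyz": [4,4,76],"hand": 0.45},
    {"rotation": [0,0,5.8],"xyz": [4,4,80],"hand": 0.45},
  ],
)

```text
time_s: 19.88
ee_pos: [0.4907, -0.1922, 0.1554]
eef_rot: [3.039, 0.797, 0.0]
wrist_force: [0.0, -0.7, 0.2]
gripper_width: 0.451
finger_force: 0.0
```

Run:
```python
from plant import *
from h import *
s=observe();print(s["ee_pos"],s["wrist_force"],s["gripper_width"])
W=grab_frame("wrist");cv2.imwrite("pics/w6.png",W["image"][:,:,::-1])
print(proj(W,knob(-.415,.165)),proj(W,knob(-.415,.12)))
```

```text
[ 0.49068775 -0.19221736  0.15539817] [ 0.00076724 -0.69405441  0.1535006 ] 0.4507810376489415
[326.02121336 262.5911385 ] [324.69692857 230.16494221]
```

View pics/w6.png

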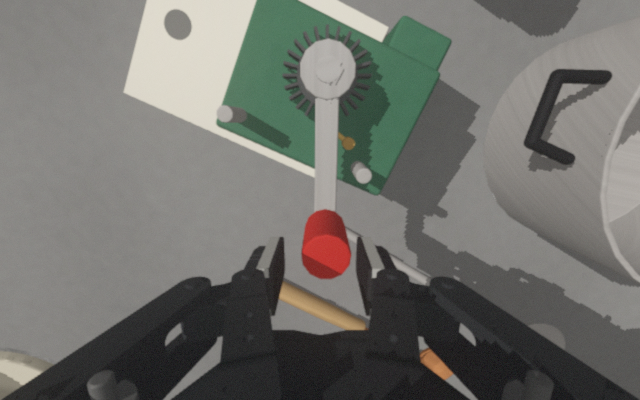

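The knob, with its top at about (326,257), is centred between the open pads, at (270,270) and (370,270), and the lever lies along the tool's x axis. I go down around it.

>>> servo_tool(
  series=[
    {"rotation": [0,0,0],"xyz": [2,0,10],"hand": 0.45},
    {"rotation": [0,0,0],"xyz": [2,0,20],"hand": 0.4},
    {"rotation": [0,0,0],"xyz": [2,0,25],"hand": 0.38},
    {"rotation": [0,0,0],"xyz": [2,0,25],"hand": 0.38},
  ],
)

```text
time_s: 20.42
ee_pos: [0.492, -0.1913, 0.1299]
eef_rot: [-3.038, -0.796, 0.001]
wrist_force: [-0.2, -1.1, -0.5]
gripper_width: 0.384
finger_force: 0.0
```

```bash
cat >> h.py <<'E'
def arc(p0,phis,r=.095):
    """rows in the tool frame at angle p0 (tool y = -tangent, x = inward)"""
    a=np.radians(kyaw(p0));y=np.array([np.cos(a),np.sin(a),0]);x=np.cross(y,[0,0,-1.])
    for p in phis:
        d=(knob(p,r=r)-knob(p0,r=r))*1000;print("%.3f"%p,round(d@x,1),round(d@y,1),"rz",round(np.degrees(p-p0),1))
E
python3 - <<'E'
from plant import *
from h import *
s=observe();print(s["ee_pos"],s["wrist_force"],s["moment"],s["gripper_width"],plan(s,knob(-.415),kyaw(-.415)))
arc(-.415,np.linspace(-.415,.5,11)[1:])
arc(.5,np.linspace(.5,-.5,11)[1:])
E
```

```text
[ 0.49201988 -0.19131332  0.12993785] [-0.17584947 -1.14142645 -0.4575769 ] [-0.03265377 -0.01711455  0.01705483] 0.38378580701989656 ([-2.8, 2.7, -0.1], [-0.0, 0.0, 0.4])
-0.324 0.4 -8.7 rz 5.2
-0.232 1.6 -17.3 rz 10.5
-0.141 3.6 -25.8 rz 15.7
-0.049 6.3 -34.0 rz 21.0
0.043 9.8 -42.0 rz 26.2
0.134 14.0 -49.6 rz 31.5
0.225 18.8 -56.8 rz 36.7
0.317 24.3 -63.5 rz 41.9
0.409 30.4 -69.7 rz 47.2
0.500 37.1 -75.3 rz 52.4
0.400 0.5 9.5 rz -5.7
0.300 1.9 18.9 rz -11.5
0.200 4.2 28.1 rz -17.2
0.100 7.5 37.0 rz -22.9
0.000 11.6 45.5 rz -28.6
-0.100 16.6 53.6 rz -34.4
-0.200 22.3 61.2 rz -40.1
-0.300 28.8 68.1 rz -45.8
-0.400 35.9 74.4 rz -51.6
-0.500 43.7 79.9 rz -57.3
```

>>> servo_tool(
  series=[
    {"rotation": [0,0,5.2],"xyz": [0,-8.7,0],"hand": 0.38},
    {"rotation": [0,0,10.5],"xyz": [1.5,-17.3,0],"hand": 0.38},
    {"rotation": [0,0,15.7],"xyz": [3.5,-25.6,0],"hand": 0.38},
    {"rotation": [0,0,21],"xyz": [6,-33.8,0],"hand": 0.38},
    {"rotation": [0,0,26.2],"xyz": [9.5,-41.6,0],"hand": 0.38},
  ],
)

```text
time_s: 21.05
ee_pos: [0.4814, -0.1515, 0.131]
eef_rot: [3.138, 0.083, 0.004]
wrist_force: [3.6, -6.3, -5.4]
gripper_width: 0.377
finger_force: 3.5
```

```bash
cat >> h.py <<'E'
def feel(s):
    d=s["ee_pos"]-C0;p=np.arctan2(d@CY,-(d@CX));t=np.sin(p)*CX+np.cos(p)*CY;u=-np.cos(p)*CX+np.sin(p)*CY
    f=s["wrist_force"];yw=-84.8-np.degrees(p)
    print("t %.2f phi %.3f r %.1f z %.1f  resist %.2f radial %.2f z %.2f mom %.2f w %.2f"%(s["time_s"],p,1000*np.hypot(d[0],d[1]),1000*s["ee_pos"][2],-f@t,f@u,f[2],s["moment"][2],s["gripper_width"]),plan(s,knob(p,r=.095),kyaw(p))[1])
E
python3 - <<'E'
from plant import *
from h import *
feel(observe())
arc(.07,np.linspace(.07,.49,6)[1:])
E
```

```text
t 21.05 phi 0.064 r 92.6 z 131.0  resist 6.43 radial -3.39 z -5.40 mom 0.01 w 0.38 [0.1, -0.2, 1.5]
0.154 0.3 -8.0 rz 4.8
0.238 1.3 -15.9 rz 9.6
0.322 3.0 -23.7 rz 14.4
0.406 5.3 -31.3 rz 19.3
0.490 8.3 -38.7 rz 24.1
```

>>> servo_tool(
  series=[
    {"rotation": [0,0,4.8],"xyz": [0.3,-8,0],"hand": 0.38},
    {"rotation": [0,0,9.6],"xyz": [1.3,-15.9,0],"hand": 0.38},
    {"rotation": [0,0,14.4],"xyz": [3,-23.7,0],"hand": 0.38},
    {"rotation": [0,0,19.3],"xyz": [5.3,-31.3,0],"hand": 0.38},
    {"rotation": [0,0,24.1],"xyz": [8.3,-38.7,0],"hand": 0.38},
  ],
)

```text
time_s: 21.68
ee_pos: [0.4878, -0.1126, 0.1312]
eef_rot: [3.087, -0.574, 0.005]
wrist_force: [1.8, -7.3, -0.7]
gripper_width: 0.379
finger_force: 3.4
```

Run:
```python
from plant import *
from h import *
feel(observe())
```

```text
t 21.68 phi 0.491 r 93.6 z 131.2  resist 6.03 radial -4.52 z -0.66 mom 0.03 w 0.38 [0.1, -0.2, 1.9]
```

>>> servo_tool(
  series=[
    {"rotation": [0,0,-5.7],"xyz": [0.5,9.5,0],"hand": 0.38},
    {"rotation": [0,0,-11.5],"xyz": [1.9,18.9,0],"hand": 0.38},
    {"rotation": [0,0,-17.2],"xyz": [4.2,28.1,0],"hand": 0.38},
    {"rotation": [0,0,-22.9],"xyz": [7.5,37,0],"hand": 0.38},
    {"rotation": [0,0,-28.6],"xyz": [11.6,45.5,0],"hand": 0.38},
    {"rotation": [0,0,-34.4],"xyz": [16.6,53.6,0],"hand": 0.38},
    {"rotation": [0,0,-40.1],"xyz": [22.3,61.2,0],"hand": 0.38},
    {"rotation": [0,0,-45.8],"xyz": [28.8,68.1,0],"hand": 0.38},
    {"rotation": [0,0,-51.6],"xyz": [35.9,74.4,0],"hand": 0.38},
    {"rotation": [0,0,-57.3],"xyz": [43.7,79.9,0],"hand": 0.38},
  ],
)

```text
time_s: 22.92
ee_pos: [0.4982, -0.2018, 0.1305]
eef_rot: [-2.982, -0.985, 0.001]
wrist_force: [-2.1, 0.2, -0.4]
gripper_width: 0.379
finger_force: 0.7
```

Run:
```python
from plant import *
from h import *
feel(observe())
arc(-.5,np.arange(-.41,.5,.09))
```

```text
t 22.93 phi -0.517 r 92.3 z 130.5  resist -1.37 radial 1.63 z -0.35 mom -0.05 w 0.38 [-0.0, 0.0, 1.7]
-0.410 0.4 -8.5 rz 5.2
-0.320 1.5 -17.0 rz 10.3
-0.230 3.4 -25.3 rz 15.5
-0.140 6.1 -33.5 rz 20.6
-0.050 9.5 -41.3 rz 25.8
0.040 13.5 -48.8 rz 30.9
0.130 18.2 -56.0 rz 36.1
0.220 23.6 -62.6 rz 41.3
0.310 29.5 -68.8 rz 46.4
0.400 35.9 -74.4 rz 51.6
0.490 42.9 -79.4 rz 56.7
```

>>> servo_tool(
  series=[
    {"rotation": [0,0,5.2],"xyz": [0.4,-8.5,0],"hand": 0.38},
    {"rotation": [0,0,10.3],"xyz": [1.5,-17,0],"hand": 0.38},
    {"rotation": [0,0,15.5],"xyz": [3.4,-25.3,0],"hand": 0.38},
    {"rotation": [0,0,20.6],"xyz": [6.1,-33.5,0],"hand": 0.38},
    {"rotation": [0,0,25.8],"xyz": [9.5,-41.3,0],"hand": 0.38},
  ],
)

```text
time_s: 23.55
ee_pos: [0.4826, -0.1633, 0.1309]
eef_rot: [3.127, 0.285, 0.003]
wrist_force: [3.2, -6.6, -4.9]
gripper_width: 0.378
finger_force: 3.3
```

Run:
```python
from plant import *
from h import *
feel(observe())
arc(-.06,[.03,.12,.21])
```

```text
t 23.55 phi -0.065 r 92.5 z 130.9  resist 7.04 radial -2.13 z -4.91 mom 0.00 w 0.38 [0.1, -0.1, 1.5]
0.030 0.4 -8.5 rz 5.2
0.120 1.5 -17.0 rz 10.3
0.210 3.4 -25.3 rz 15.5
```

>>> servo_tool(
  series=[
    {"rotation": [0,0,5.2],"xyz": [0.4,-8.5,0],"hand": 0.38},
    {"rotation": [0,0,10.3],"xyz": [1.5,-17,0],"hand": 0.38},
  ],
)

```text
time_s: 23.8
ee_pos: [0.4815, -0.1468, 0.131]
eef_rot: [3.139, 0.003, 0.005]
wrist_force: [3.6, -6.7, -4.5]
gripper_width: 0.378
finger_force: 3.5
```

```bash
cat > f.py <<'E'
from plant import *
from h import *
feel(observe())
E
python3 f.py
```

```text
t 23.80 phi 0.115 r 92.5 z 131.0  resist 6.64 radial -3.78 z -4.48 mom 0.09 w 0.38 [0.1, -0.2, 1.5]
```

>>> servo_tool(
  series=[
    {"rotation": [0,0,5.2],"xyz": [0.4,-8.5,0],"hand": 0.38},
    {"rotation": [0,0,10.3],"xyz": [1.5,-17,0],"hand": 0.38},
  ],
)

```text
time_s: 24.05
ee_pos: [0.4831, -0.1299, 0.1311]
eef_rot: [3.127, -0.278, 0.005]
wrist_force: [1.9, -8.0, -1.8]
gripper_width: 0.38
finger_force: 3.4
```

```bash
python3 f.py
```

```text
t 24.05 phi 0.298 r 92.9 z 131.1  resist 7.42 radial -3.55 z -1.84 mom 0.08 w 0.38 [0.1, -0.2, 1.7]
```

>>> servo_tool(
  series=[
    {"rotation": [0,0,5.2],"xyz": [0.4,-8.5,0],"hand": 0.38},
    {"rotation": [0,0,10.3],"xyz": [1.5,-17,0],"hand": 0.38},
  ],
)

```text
time_s: 24.3
ee_pos: [0.4875, -0.1134, 0.1312]
eef_rot: [3.09, -0.558, 0.006]
wrist_force: [3.3, -8.8, -1.2]
gripper_width: 0.38
finger_force: 3.4
```

```bash
python3 f.py
```

```text
t 24.30 phi 0.481 r 93.5 z 131.2  resist 6.92 radial -6.39 z -1.22 mom 0.12 w 0.38 [0.1, -0.2, 1.9]
```

The pad is still in the air. Back swing.

>>> servo_tool(
  series=[
    {"rotation": [0,0,-5.7],"xyz": [0.5,9.5,0],"hand": 0.38},
    {"rotation": [0,0,-11.5],"xyz": [1.9,18.9,0],"hand": 0.38},
    {"rotation": [0,0,-17.2],"xyz": [4.2,28.1,0],"hand": 0.38},
    {"rotation": [0,0,-22.9],"xyz": [7.5,37,0],"hand": 0.38},
    {"rotation": [0,0,-28.6],"xyz": [11.6,45.5,0],"hand": 0.38},
    {"rotation": [0,0,-34.4],"xyz": [16.6,53.6,0],"hand": 0.38},
    {"rotation": [0,0,-40.1],"xyz": [22.3,61.2,0],"hand": 0.38},
    {"rotation": [0,0,-45.8],"xyz": [28.8,68.1,0],"hand": 0.38},
    {"rotation": [0,0,-51.6],"xyz": [35.9,74.4,0],"hand": 0.38},
    {"rotation": [0,0,-56.5],"xyz": [42.6,79.2,0],"hand": 0.38},
  ],
)

```text
time_s: 25.55
ee_pos: [0.4981, -0.2015, 0.1305]
eef_rot: [-2.984, -0.979, 0.001]
wrist_force: [-1.4, 0.2, -0.1]
gripper_width: 0.38
finger_force: 0.7
```

```bash
python3 f.py
```

```text
t 25.55 phi -0.514 r 92.3 z 130.5  resist -1.00 radial 1.07 z -0.11 mom 0.01 w 0.38 [-0.0, 0.0, 1.7]
```

>>> servo_tool(
  series=[
    {"rotation": [0,0,5.2],"xyz": [0.4,-8.5,0],"hand": 0.38},
    {"rotation": [0,0,10.3],"xyz": [1.5,-17,0],"hand": 0.38},
  ],
)

```text
time_s: 25.8
ee_pos: [0.49, -0.187, 0.1308]
eef_rot: [3.062, 0.698, 0.002]
wrist_force: [0.7, -1.4, 0.2]
gripper_width: 0.383
finger_force: 0.5
```

```bash
python3 f.py
```

```text
t 25.80 phi -0.334 r 92.2 z 130.8  resist 1.59 radial -0.02 z 0.20 mom -0.00 w 0.38 [0.1, -0.0, 1.3]
```

>>> servo_tool(
  series=[
    {"rotation": [0,0,5.2],"xyz": [0.4,-8.5,0],"hand": 0.38},
    {"rotation": [0,0,10.3],"xyz": [1.5,-17,0],"hand": 0.38},
  ],
)

```text
time_s: 26.05
ee_pos: [0.4841, -0.1709, 0.1309]
eef_rot: [3.112, 0.421, 0.002]
wrist_force: [2.0, -2.7, -1.1]
gripper_width: 0.375
finger_force: 1.4
```

```bash
python3 f.py
```

```text
t 26.05 phi -0.148 r 92.6 z 130.9  resist 3.08 radial -1.27 z -1.10 mom 0.05 w 0.37 [0.1, -0.1, 1.7]
```

>>> servo_tool(
  series=[
    {"rotation": [0,0,5.2],"xyz": [0.4,-8.5,0],"hand": 0.38},
  ],
)

```text
time_s: 26.18
ee_pos: [0.4826, -0.1631, 0.131]
eef_rot: [3.127, 0.28, 0.004]
wrist_force: [4.0, -6.6, -4.3]
gripper_width: 0.38
finger_force: 3.5
```

```bash
python3 f.py
```

```text
t 26.18 phi -0.063 r 92.5 z 131.0  resist 7.17 radial -2.97 z -4.33 mom 0.00 w 0.38 [0.1, -0.1, 1.4]
```

>>> servo_tool(
  series=[
    {"rotation": [0,0,5.2],"xyz": [0.4,-8.5,0],"hand": 0.38},
    {"rotation": [0,0,7.7],"xyz": [0.9,-12.8,0],"hand": 0.38},
  ],
)

```text
time_s: 26.42
ee_pos: [0.4815, -0.1506, 0.131]
eef_rot: [3.139, 0.071, 0.004]
wrist_force: [3.6, -6.7, -3.6]
gripper_width: 0.379
finger_force: 3.4
```

```bash
python3 f.py
```

```text
t 26.43 phi 0.073 r 92.5 z 131.0  resist 6.72 radial -3.52 z -3.58 mom 0.08 w 0.38 [0.1, -0.2, 1.6]
```

>>> servo_tool(
  series=[
    {"rotation": [0,0,5.2],"xyz": [0.4,-8.5,0],"hand": 0.38},
  ],
)

```text
time_s: 26.55
ee_pos: [0.4817, -0.1425, 0.1311]
eef_rot: [3.138, -0.072, 0.005]
wrist_force: [3.7, -8.0, -2.6]
gripper_width: 0.383
finger_force: 3.4
```

```bash
python3 f.py
```

```text
t 26.55 phi 0.161 r 92.5 z 131.1  resist 7.68 radial -4.22 z -2.62 mom 0.04 w 0.38 [0.1, -0.2, 1.4]
```

>>> servo_tool(
  series=[
    {"rotation": [0,0,5.2],"xyz": [0.4,-8.5,0],"hand": 0.38},
  ],
)

```text
time_s: 26.68
ee_pos: [0.4825, -0.1339, 0.1311]
eef_rot: [3.132, -0.216, 0.005]
wrist_force: [4.6, -7.5, -2.9]
gripper_width: 0.379
finger_force: 3.4
```

```bash
python3 f.py
```

```text
t 26.68 phi 0.254 r 92.7 z 131.1  resist 6.69 radial -5.78 z -2.89 mom 0.08 w 0.38 [0.1, -0.2, 1.5]
```

>>> servo_tool(
  series=[
    {"rotation": [0,0,5.2],"xyz": [0.4,-8.5,0],"hand": 0.38},
  ],
)

```text
time_s: 26.8
ee_pos: [0.4841, -0.1255, 0.1311]
eef_rot: [3.119, -0.357, 0.005]
wrist_force: [3.2, -7.5, -1.8]
gripper_width: 0.378
finger_force: 3.4
```

```bash
python3 f.py
```

```text
t 26.80 phi 0.346 r 93.0 z 131.1  resist 6.40 radial -5.02 z -1.78 mom 0.05 w 0.38 [0.1, -0.2, 1.6]
```

>>> servo_tool(
  series=[
    {"rotation": [0,0,5.2],"xyz": [0.4,-8.5,0],"hand": 0.38},
  ],
)

```text
time_s: 26.92
ee_pos: [0.4863, -0.1173, 0.1312]
eef_rot: [3.1, -0.498, 0.006]
wrist_force: [2.0, -7.2, -1.1]
gripper_width: 0.382
finger_force: 3.4
```

```bash
python3 f.py
```

```text
t 26.93 phi 0.437 r 93.2 z 131.2  resist 6.05 radial -4.36 z -1.15 mom 0.09 w 0.38 [0.1, -0.2, 1.6]
```

>>> servo_tool(
  series=[
    {"rotation": [0,0,4],"xyz": [0.2,-6,0],"hand": 0.38},
  ],
)

```text
time_s: 27.05
ee_pos: [0.4884, -0.1116, 0.1312]
eef_rot: [3.081, -0.605, 0.005]
wrist_force: [1.3, -8.0, -0.4]
gripper_width: 0.382
finger_force: 3.3
```

```bash
python3 f.py
```

```text
t 27.05 phi 0.502 r 93.4 z 131.2  resist 6.83 radial -4.34 z -0.39 mom 0.10 w 0.38 [0.1, -0.2, 1.3]
```

Still in the air. Third back swing, then a careful fourth stroke.

>>> servo_tool(
  series=[
    {"rotation": [0,0,-5.7],"xyz": [0.5,9.5,0],"hand": 0.38},
    {"rotation": [0,0,-11.5],"xyz": [1.9,18.9,0],"hand": 0.38},
    {"rotation": [0,0,-17.2],"xyz": [4.2,28.1,0],"hand": 0.38},
    {"rotation": [0,0,-22.9],"xyz": [7.5,37,0],"hand": 0.38},
    {"rotation": [0,0,-28.6],"xyz": [11.6,45.5,0],"hand": 0.38},
    {"rotation": [0,0,-34.4],"xyz": [16.6,53.6,0],"hand": 0.38},
    {"rotation": [0,0,-40.1],"xyz": [22.3,61.2,0],"hand": 0.38},
    {"rotation": [0,0,-45.8],"xyz": [28.8,68.1,0],"hand": 0.38},
    {"rotation": [0,0,-51.6],"xyz": [35.9,74.4,0],"hand": 0.38},
    {"rotation": [0,0,-57.3],"xyz": [43.7,79.9,0],"hand": 0.38},
  ],
)

```text
time_s: 28.3
ee_pos: [0.4969, -0.2011, 0.1305]
eef_rot: [-2.993, -0.954, 0.001]
wrist_force: [-0.8, 1.5, 2.1]
gripper_width: 0.379
finger_force: 0.7
```

```bash
python3 f.py
```

```text
t 28.30 phi -0.504 r 93.1 z 130.5  resist -1.66 radial -0.18 z 2.12 mom -0.00 w 0.38 [-0.0, 0.0, 1.3]
```

>>> servo_tool(
  series=[
    {"rotation": [0,0,5.2],"xyz": [0.4,-8.5,0],"hand": 0.38},
    {"rotation": [0,0,10.3],"xyz": [1.5,-17,0],"hand": 0.38},
  ],
)

```text
time_s: 28.55
ee_pos: [0.4891, -0.1865, 0.1308]
eef_rot: [3.068, 0.671, 0.002]
wrist_force: [1.3, -0.5, 0.2]
gripper_width: 0.38
finger_force: 0.5
```

```bash
python3 f.py
```

```text
t 28.55 phi -0.326 r 92.8 z 130.8  resist 0.99 radial -0.99 z 0.21 mom -0.03 w 0.38 [0.1, -0.0, 0.8]
```

>>> servo_tool(
  series=[
    {"rotation": [0,0,5.2],"xyz": [0.4,-8.5,0],"hand": 0.38},
  ],
)

```text
time_s: 28.68
ee_pos: [0.4859, -0.1785, 0.1309]
eef_rot: [3.096, 0.531, 0.002]
wrist_force: [0.9, -0.1, 0.7]
gripper_width: 0.376
finger_force: 0.5
```

```bash
python3 f.py
```

```text
t 28.68 phi -0.232 r 92.9 z 130.9  resist 0.39 radial -0.87 z 0.67 mom 0.04 w 0.38 [0.0, -0.1, 1.0]
```

>>> servo_tool(
  series=[
    {"rotation": [0,0,5.2],"xyz": [0.4,-8.5,0],"hand": 0.38},
  ],
)

```text
time_s: 28.8
ee_pos: [0.4835, -0.1704, 0.1309]
eef_rot: [3.116, 0.391, 0.002]
wrist_force: [2.1, -2.3, -1.2]
gripper_width: 0.382
finger_force: 1.2
```

```bash
python3 f.py
```

```text
t 28.80 phi -0.141 r 93.0 z 130.9  resist 2.71 radial -1.47 z -1.24 mom 0.01 w 0.38 [0.1, -0.1, 1.0]
```

>>> servo_tool(
  series=[
    {"rotation": [0,0,5.2],"xyz": [0.4,-8.5,0],"hand": 0.38},
  ],
)

```text
time_s: 28.92
ee_pos: [0.4821, -0.1625, 0.1309]
eef_rot: [3.13, 0.25, 0.003]
wrist_force: [3.5, -5.6, -4.2]
gripper_width: 0.383
finger_force: 3.4
```

```bash
python3 f.py
```

```text
t 28.93 phi -0.055 r 92.9 z 130.9  resist 6.01 radial -2.69 z -4.17 mom 0.03 w 0.38 [0.1, -0.1, 0.8]
```

>>> servo_tool(
  series=[
    {"rotation": [0,0,4],"xyz": [0.2,-6,0],"hand": 0.38},
  ],
)

```text
time_s: 29.05
ee_pos: [0.4816, -0.1568, 0.1309]
eef_rot: [3.136, 0.141, 0.004]
wrist_force: [4.0, -7.3, -3.6]
gripper_width: 0.378
finger_force: 3.4
```

```bash
python3 f.py
```

```text
t 29.05 phi 0.006 r 92.7 z 130.9  resist 7.57 radial -3.40 z -3.63 mom 0.00 w 0.38 [0.1, -0.1, 0.3]
```

>>> servo_tool(
  series=[
    {"rotation": [0,0,5],"xyz": [0.4,-8,0],"hand": 0.38},
  ],
)

```text
time_s: 29.18
ee_pos: [0.4813, -0.149, 0.131]
eef_rot: [3.139, 0.004, 0.004]
wrist_force: [3.0, -5.9, -4.2]
gripper_width: 0.38
finger_force: 3.4
```

```bash
python3 f.py
```

```text
t 29.18 phi 0.090 r 92.7 z 131.0  resist 5.95 radial -3.00 z -4.25 mom 0.06 w 0.38 [0.1, -0.2, 0.1]
```

>>> servo_tool(
  series=[
    {"rotation": [0,0,5],"xyz": [0.4,-8,0],"hand": 0.38},
  ],
)

```text
time_s: 29.3
ee_pos: [0.4817, -0.141, 0.131]
eef_rot: [3.137, -0.133, 0.004]
wrist_force: [2.0, -7.2, -3.7]
gripper_width: 0.378
finger_force: 3.4
```

```bash
python3 f.py
```

```text
t 29.30 phi 0.177 r 92.7 z 131.0  resist 7.00 radial -2.58 z -3.72 mom 0.07 w 0.38 [0.1, -0.2, 0.1]
```

>>> servo_tool(
  series=[
    {"rotation": [0,0,5.2],"xyz": [0.4,-8.5,0],"hand": 0.38},
  ],
)

```text
time_s: 29.42
ee_pos: [0.4827, -0.1326, 0.1309]
eef_rot: [3.127, -0.276, 0.004]
wrist_force: [3.3, -8.0, -4.0]
gripper_width: 0.378
finger_force: 3.4
```

```bash
python3 f.py
```

```text
t 29.43 phi 0.269 r 92.7 z 130.9  resist 7.29 radial -4.64 z -4.05 mom 0.07 w 0.38 [0.1, -0.2, 0.1]
```

>>> servo_tool(
  series=[
    {"rotation": [0,0,5.2],"xyz": [0.4,-8.5,0],"hand": 0.38},
  ],
)

```text
time_s: 29.55
ee_pos: [0.4845, -0.1243, 0.131]
eef_rot: [3.112, -0.417, 0.004]
wrist_force: [2.1, -7.2, -3.1]
gripper_width: 0.378
finger_force: 3.4
```

```bash
python3 f.py
```

```text
t 29.55 phi 0.361 r 92.8 z 131.0  resist 6.38 radial -3.97 z -3.06 mom 0.06 w 0.38 [0.1, -0.2, 0.2]
```

>>> servo_tool(
  series=[
    {"rotation": [0,0,5.2],"xyz": [0.4,-8.5,0],"hand": 0.38},
  ],
)

```text
time_s: 29.68
ee_pos: [0.4871, -0.1162, 0.1309]
eef_rot: [3.09, -0.558, 0.004]
wrist_force: [1.6, -8.5, -1.3]
gripper_width: 0.378
finger_force: 3.6
```

```bash
python3 f.py
```

```text
t 29.68 phi 0.452 r 92.9 z 130.9  resist 7.44 radial -4.48 z -1.28 mom 0.05 w 0.38 [0.1, -0.2, 0.2]
```

>>> servo_tool(
  series=[
    {"rotation": [0,0,3],"xyz": [0.1,-4.8,0],"hand": 0.38},
  ],
)

```text
time_s: 29.8
ee_pos: [0.4889, -0.1117, 0.131]
eef_rot: [3.074, -0.637, 0.004]
wrist_force: [1.4, -8.6, -2.6]
gripper_width: 0.379
finger_force: 3.9
```

```bash
python3 f.py
```

```text
t 29.80 phi 0.504 r 92.9 z 131.0  resist 7.29 radial -4.70 z -2.64 mom 0.06 w 0.38 [0.1, -0.2, 0.3]
```

Finger force is rising (3.4, 3.6, 3.9), so the pad has begun to bear. I make a shorter back swing, then a fine working stroke.

>>> servo_tool(
  series=[
    {"rotation": [0,0,-5.7],"xyz": [0.5,9.5,0],"hand": 0.38},
    {"rotation": [0,0,-11.5],"xyz": [1.9,18.9,0],"hand": 0.38},
    {"rotation": [0,0,-17.2],"xyz": [4.2,28.1,0],"hand": 0.38},
    {"rotation": [0,0,-22.9],"xyz": [7.5,37,0],"hand": 0.38},
    {"rotation": [0,0,-28.6],"xyz": [11.6,45.5,0],"hand": 0.38},
    {"rotation": [0,0,-34.4],"xyz": [16.6,53.6,0],"hand": 0.38},
    {"rotation": [0,0,-40.1],"xyz": [22.3,61.2,0],"hand": 0.38},
  ],
)

```text
time_s: 30.68
ee_pos: [0.4841, -0.1758, 0.1307]
eef_rot: [-3.107, -0.463, -0.0]
wrist_force: [0.1, 1.5, 0.6]
gripper_width: 0.383
finger_force: 0.6
```

>>> servo_tool(
  series=[
    {"rotation": [0,0,5.2],"xyz": [0.4,-8.5,0],"hand": 0.38},
  ],
)

```text
time_s: 30.8
ee_pos: [0.4827, -0.1684, 0.1308]
eef_rot: [3.125, 0.315, 0.002]
wrist_force: [0.2, -0.6, 0.6]
gripper_width: 0.379
finger_force: 1.2
```

```bash
python3 f.py
```

```text
t 30.80 phi -0.118 r 93.3 z 130.8  resist 0.65 radial -0.02 z 0.62 mom 0.00 w 0.38 [0.1, -0.1, -0.5]
```

>>> servo_tool(
  series=[
    {"rotation": [0,0,4],"xyz": [0.2,-6.6,0],"hand": 0.38},
  ],
)

```text
time_s: 30.92
ee_pos: [0.4813, -0.1611, 0.1308]
eef_rot: [3.135, 0.203, 0.002]
wrist_force: [0.9, -0.2, -0.6]
gripper_width: 0.378
finger_force: 0.5
```

```bash
python3 f.py
```

```text
t 30.93 phi -0.039 r 93.5 z 130.8  resist 0.32 radial -0.87 z -0.65 mom -0.01 w 0.38 [0.0, -0.1, -0.1]
```

>>> servo_tool(
  series=[
    {"rotation": [0,0,3],"xyz": [0.1,-4.9,0],"hand": 0.38},
  ],
)

```text
time_s: 31.05
ee_pos: [0.4807, -0.1561, 0.1308]
eef_rot: [3.139, 0.122, 0.001]
wrist_force: [0.7, -0.4, -0.8]
gripper_width: 0.379
finger_force: 0.5
```

```bash
python3 f.py
```

```text
t 31.05 phi 0.015 r 93.6 z 130.8  resist 0.43 radial -0.72 z -0.83 mom 0.04 w 0.38 [0.0, -0.0, 0.1]
```

>>> servo_tool(
  series=[
    {"rotation": [0,0,3],"xyz": [0.1,-4.9,0],"hand": 0.38},
  ],
)

```text
time_s: 31.18
ee_pos: [0.4804, -0.1512, 0.1308]
eef_rot: [3.141, 0.04, 0.001]
wrist_force: [0.7, -0.6, 0.6]
gripper_width: 0.378
finger_force: 0.5
```

>>> servo_tool(
  series=[
    {"rotation": [0,0,3],"xyz": [0.1,-4.9,0],"hand": 0.38},
  ],
)

```text
time_s: 31.3
ee_pos: [0.4805, -0.1465, 0.1308]
eef_rot: [3.141, -0.042, 0.002]
wrist_force: [0.6, -3.1, -1.7]
gripper_width: 0.38
finger_force: 1.5
```

>>> servo_tool(
  series=[
    {"rotation": [0,0,3],"xyz": [0.1,-4.9,0],"hand": 0.38},
  ],
)

```text
time_s: 31.42
ee_pos: [0.4807, -0.1419, 0.1308]
eef_rot: [3.138, -0.124, 0.002]
wrist_force: [0.3, -4.9, -2.0]
gripper_width: 0.381
finger_force: 2.7
```

```bash
python3 f.py
```

```text
t 31.43 phi 0.166 r 93.5 z 130.8  resist 4.82 radial -0.66 z -2.01 mom -0.00 w 0.38 [0.1, -0.1, -0.2]
```

>>> servo_tool(
  series=[
    {"rotation": [0,0,3],"xyz": [0.1,-4.9,0],"hand": 0.38},
  ],
)

```text
time_s: 31.55
ee_pos: [0.4813, -0.1374, 0.1308]
eef_rot: [3.133, -0.205, 0.002]
wrist_force: [0.1, -8.7, -2.5]
gripper_width: 0.38
finger_force: 4.0
```

```bash
python3 f.py
```

```text
t 31.55 phi 0.215 r 93.5 z 130.8  resist 8.65 radial -1.14 z -2.55 mom 0.03 w 0.38 [0.1, -0.1, -0.4]
```

>>> servo_tool(
  series=[
    {"rotation": [0,0,3],"xyz": [0.1,-4.9,0],"hand": 0.38},
  ],
)

```text
time_s: 31.68
ee_pos: [0.482, -0.1328, 0.1308]
eef_rot: [3.126, -0.287, 0.002]
wrist_force: [0.9, -9.7, -1.5]
gripper_width: 0.381
finger_force: 4.4
```

```bash
python3 f.py
```

```text
t 31.68 phi 0.265 r 93.4 z 130.8  resist 9.41 radial -2.57 z -1.55 mom 0.08 w 0.38 [0.1, -0.1, -0.5]
```

>>> servo_tool(
  series=[
    {"rotation": [0,0,3],"xyz": [0.1,-4.9,0],"hand": 0.38},
  ],
)

```text
time_s: 31.8
ee_pos: [0.4829, -0.1281, 0.1308]
eef_rot: [3.117, -0.369, 0.002]
wrist_force: [0.1, -9.5, -2.5]
gripper_width: 0.379
finger_force: 4.7
```

```bash
python3 f.py
```

```text
t 31.80 phi 0.316 r 93.4 z 130.8  resist 9.18 radial -2.25 z -2.46 mom 0.00 w 0.38 [0.1, -0.1, -0.6]
```

>>> servo_tool(
  series=[
    {"rotation": [0,0,2.4],"xyz": [0.1,-4,0],"hand": 0.38},
  ],
)

```text
time_s: 31.92
ee_pos: [0.4838, -0.1243, 0.1308]
eef_rot: [3.109, -0.433, 0.002]
wrist_force: [-0.2, -9.8, -1.8]
gripper_width: 0.382
finger_force: 5.0
```

```bash
python3 f.py
```

```text
t 31.93 phi 0.358 r 93.5 z 130.8  resist 9.54 radial -2.44 z -1.79 mom 0.04 w 0.38 [0.1, -0.1, -0.6]
```

>>> servo_tool(
  series=[
    {"rotation": [0,0,3],"xyz": [0.1,-4.9,0],"hand": 0.38},
  ],
)

```text
time_s: 32.05
ee_pos: [0.4852, -0.1198, 0.1308]
eef_rot: [3.096, -0.515, 0.002]
wrist_force: [-0.2, -10.5, -1.1]
gripper_width: 0.384
finger_force: 5.4
```

```bash
python3 f.py
```

```text
t 32.05 phi 0.408 r 93.5 z 130.8  resist 10.08 radial -3.08 z -1.05 mom 0.01 w 0.38 [0.1, -0.1, -0.7]
```

>>> servo_tool(
  series=[
    {"rotation": [0,0,2.5],"xyz": [0.1,-4.2,0],"hand": 0.38},
  ],
)

```text
time_s: 32.17
ee_pos: [0.4865, -0.1159, 0.1308]
eef_rot: [3.084, -0.582, 0.001]
wrist_force: [-2.0, -11.3, -0.5]
gripper_width: 0.378
finger_force: 5.7
```

```bash
python3 f.py
```

```text
t 32.17 phi 0.452 r 93.6 z 130.8  resist 11.28 radial -2.11 z -0.53 mom -0.01 w 0.38 [0.1, -0.1, -0.6]
```

>>> servo_tool(
  series=[
    {"rotation": [0,0,3],"xyz": [0.1,-4.9,0],"hand": 0.38},
  ],
)

```text
time_s: 32.3
ee_pos: [0.4883, -0.1115, 0.1308]
eef_rot: [3.068, -0.662, 0.001]
wrist_force: [-1.8, -12.3, -1.3]
gripper_width: 0.386
finger_force: 6.1
```

```bash
python3 f.py
```

```text
t 32.30 phi 0.503 r 93.5 z 130.8  resist 12.02 radial -3.28 z -1.33 mom 0.03 w 0.39 [0.2, -0.1, -0.8]
```

About 12.3 N and clearly stiff, within the firm range. I stop, ease off, open and lift clear.

>>> servo_tool(
  series=[
    {"rotation": [0,0,0],"xyz": [0,3,0],"hand": 0.5},
    {"rotation": [0,0,0],"xyz": [0,3,0],"hand": 0.55},
    {"rotation": [0,0,0],"xyz": [0,3,-25],"hand": 0.55},
    {"rotation": [0,0,0],"xyz": [0,3,-60],"hand": 0.55},
    {"rotation": [0,0,0],"xyz": [0,3,-110],"hand": 0.55},
    {"rotation": [0,0,0],"xyz": [-50,3,-140],"hand": 0.55},
    {"rotation": [0,0,0],"xyz": [-100,3,-150],"hand": 0.55},
    {"rotation": [0,0,0],"xyz": [-120,3,-150],"hand": 0.55},
    {"rotation": [0,0,0],"xyz": [-120,3,-150],"hand": 0.55},
  ],
)

```text
time_s: 33.42
ee_pos: [0.3772, -0.0627, 0.2807]
eef_rot: [-3.071, 0.661, -0.002]
wrist_force: [0.4, 0.0, 0.7]
gripper_width: 0.549
finger_force: 0.0
```

Run:
```python
from plant import *
from h import *
s=observe();print(s["time_s"],s["ee_pos"],s["wrist_force"])
T=grab_frame("top");S=grab_frame("scene")
h=cv2.cvtColor(T["image"],cv2.COLOR_RGB2HSV)
cv2.imwrite("pics/end.png",np.vstack([cv2.resize(T["image"][150:245,270:400,::-1],(800,300),interpolation=2),cv2.resize(S["image"][130:250,220:400,::-1],(800,300),interpolation=2)]))
```

```text
33.425 [ 0.37718583 -0.06268719  0.28066833] [0.37618955 0.04217118 0.69678854]
```

View pics/end.png

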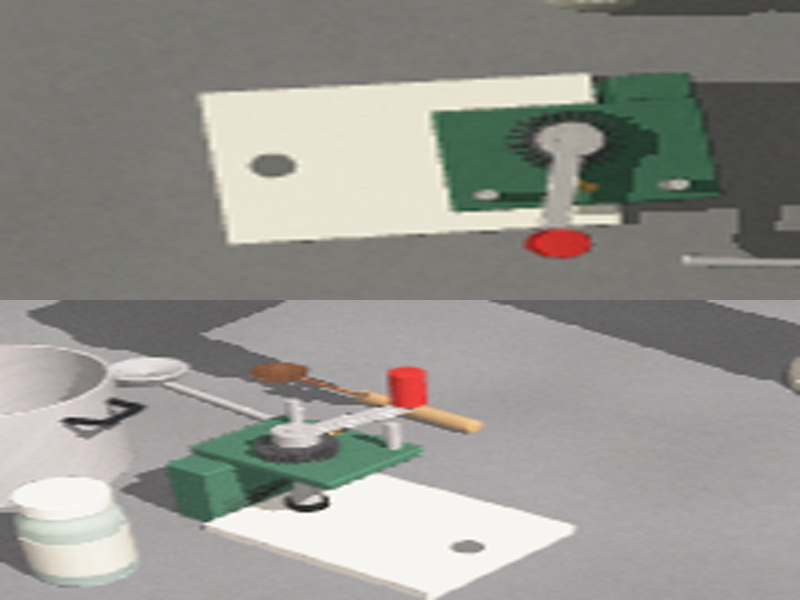

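The board is home and square, with the other things in place. But the lever now sits near φ≈0.15 rad, at crop (560,243), and I let go at about 0.47, so it drifted back. I'll feel it again gently to check that the screw is still tight.

Run:
```python
from plant import *
from h import *
T=grab_frame("top");S=grab_frame("scene");c=[]
for f,box in((T,(345,215,380,240)),(S,(290,130,340,180))):
    m=red(f["image"],box);ys,xs=np.nonzero(m);c.append((xs.mean(),ys.mean()));print(len(xs),c[-1])
k=tri((T,S),c);d=k-C0;phi=np.arctan2(d@CY,-(d@CX));print(k,"phi",phi,"r",np.hypot(d[0],d[1]))
s=observe();print(plan(s,knob(phi,.20,.094),kyaw(phi)),plan(s,knob(phi,.131,.094),kyaw(phi)))
```

```text
69 (np.float64(360.5072463768116), np.float64(226.56521739130434))
102 (np.float64(311.37254901960785), np.float64(164.47058823529412))
[ 0.48085578 -0.14015747  0.1409427 ] phi 0.18540716474494076 r 0.09356300371292776
([124.4, 27.9, 80.2], [0.0, 0.0, -18.9]) ([124.4, 27.9, 149.2], [0.0, 0.0, -18.9])
```

>>> servo_tool(
  series=[
    {"rotation": [0,0,-10],"xyz": [60,14,0],"hand": 0.5},
    {"rotation": [0,0,-19],"xyz": [110,28,10],"hand": 0.5},
    {"rotation": [0,0,-19],"xyz": [124,28,40],"hand": 0.5},
    {"rotation": [0,0,-19],"xyz": [124,28,85],"hand": 0.5},
    {"rotation": [0,0,-19],"xyz": [124,28,85],"hand": 0.5},
    {"rotation": [0,0,-19],"xyz": [124,28,115],"hand": 0.5},
    {"rotation": [0,0,-19],"xyz": [124,28,140],"hand": 0.5},
    {"rotation": [0,0,-19],"xyz": [124,28,149],"hand": 0.42},
    {"rotation": [0,0,-19],"xyz": [124,28,149],"hand": 0.38},
    {"rotation": [0,0,-19],"xyz": [124,28,149],"hand": 0.38},
  ],
)

```text
time_s: 34.88
ee_pos: [0.48, -0.1399, 0.1327]
eef_rot: [3.138, -0.146, 0.003]
wrist_force: [0.3, -0.7, -0.3]
gripper_width: 0.378
finger_force: 0.0
```

```bash
python3 f.py
```

```text
t 34.88 phi 0.187 r 94.4 z 132.7  resist 0.69 radial -0.36 z -0.31 mom 0.02 w 0.38 [0.0, -0.1, 0.2]
```

>>> servo_tool(
  series=[
    {"rotation": [0,0,2.5],"xyz": [0.1,-4.2,0],"hand": 0.38},
  ],
)

```text
time_s: 35.0
ee_pos: [0.4803, -0.1358, 0.1326]
eef_rot: [3.134, -0.216, 0.003]
wrist_force: [0.3, -0.8, -0.4]
gripper_width: 0.38
finger_force: 0.0
```

```bash
python3 f.py
```

```text
t 35.00 phi 0.230 r 94.6 z 132.6  resist 0.77 radial -0.42 z -0.38 mom -0.02 w 0.38 [0.0, -0.1, 0.1]
```

>>> servo_tool(
  series=[
    {"rotation": [0,0,2.5],"xyz": [0.1,-4.2,0],"hand": 0.38},
  ],
)

```text
time_s: 35.12
ee_pos: [0.481, -0.1316, 0.1326]
eef_rot: [3.128, -0.285, 0.003]
wrist_force: [0.0, -1.8, -0.4]
gripper_width: 0.38
finger_force: 0.9
```

```bash
python3 f.py
```

```text
t 35.12 phi 0.275 r 94.6 z 132.6  resist 1.81 radial -0.37 z -0.36 mom 0.00 w 0.38 [0.0, -0.1, 0.2]
```

>>> servo_tool(
  series=[
    {"rotation": [0,0,3],"xyz": [0.1,-4.9,0],"hand": 0.38},
    {"rotation": [0,0,6],"xyz": [0.5,-9.7,0],"hand": 0.38},
  ],
)

```text
time_s: 35.38
ee_pos: [0.4831, -0.1227, 0.1326]
eef_rot: [3.108, -0.448, 0.003]
wrist_force: [-0.6, -6.4, -0.7]
gripper_width: 0.38
finger_force: 3.3
```

```bash
python3 f.py
```

```text
t 35.38 phi 0.373 r 94.6 z 132.6  resist 6.29 radial -1.22 z -0.72 mom 0.01 w 0.38 [0.1, -0.1, -0.2]
```

>>> servo_tool(
  series=[
    {"rotation": [0,0,2.4],"xyz": [0.1,-4,0],"hand": 0.38},
  ],
)

```text
time_s: 35.5
ee_pos: [0.4842, -0.1191, 0.1326]
eef_rot: [3.098, -0.512, 0.003]
wrist_force: [-0.8, -8.3, -0.8]
gripper_width: 0.379
finger_force: 4.2
```

```bash
python3 f.py
```

```text
t 35.50 phi 0.412 r 94.6 z 132.6  resist 8.12 radial -1.91 z -0.82 mom -0.02 w 0.38 [0.1, -0.1, -0.4]
```

>>> servo_tool(
  series=[
    {"rotation": [0,0,1.2],"xyz": [0,-2,0],"hand": 0.38},
  ],
)

```text
time_s: 35.62
ee_pos: [0.4848, -0.1174, 0.1326]
eef_rot: [3.092, -0.543, 0.003]
wrist_force: [-2.3, -8.4, -0.8]
gripper_width: 0.375
finger_force: 4.6
```

```bash
python3 f.py
```

```text
t 35.62 phi 0.431 r 94.6 z 132.6  resist 8.70 radial -0.62 z -0.77 mom -0.01 w 0.38 [0.1, -0.1, -0.4]
```

The force rises along the pawl's elastic engagement and returns to its former level, which fits a screw that held while the lever only sprang back. I top up very slightly to about 12.5–13 N.

>>> servo_tool(
  series=[
    {"rotation": [0,0,2.4],"xyz": [0.1,-4,0],"hand": 0.38},
  ],
)

```text
time_s: 35.75
ee_pos: [0.4863, -0.1139, 0.1326]
eef_rot: [3.08, -0.608, 0.003]
wrist_force: [-2.9, -8.1, -1.7]
gripper_width: 0.381
finger_force: 4.1
```

```bash
python3 f.py
```

```text
t 35.75 phi 0.471 r 94.4 z 132.6  resist 8.58 radial -0.26 z -1.68 mom -0.01 w 0.38 [0.1, -0.1, -0.5]
```

>>> servo_tool(
  series=[
    {"rotation": [0,0,1.5],"xyz": [0,-2.5,0],"hand": 0.38},
  ],
)

```text
time_s: 35.88
ee_pos: [0.4872, -0.1116, 0.1326]
eef_rot: [3.072, -0.648, 0.003]
wrist_force: [-2.4, -9.8, -1.5]
gripper_width: 0.382
finger_force: 5.0
```

```bash
python3 f.py
```

```text
t 35.88 phi 0.498 r 94.5 z 132.6  resist 9.99 radial -1.68 z -1.50 mom -0.01 w 0.38 [0.1, -0.1, -0.5]
```

I'm running out of swing, so I'll do one clean back swing and a careful stroke to confirm the stiffness.

>>> servo_tool(
  series=[
    {"rotation": [0,0,-5.7],"xyz": [0.5,9.5,0],"hand": 0.38},
    {"rotation": [0,0,-11.5],"xyz": [1.9,18.9,0],"hand": 0.38},
    {"rotation": [0,0,-17.2],"xyz": [4.2,28.1,0],"hand": 0.38},
    {"rotation": [0,0,-22.9],"xyz": [7.5,37,0],"hand": 0.38},
    {"rotation": [0,0,-28.6],"xyz": [11.6,45.5,0],"hand": 0.38},
    {"rotation": [0,0,-34.4],"xyz": [16.6,53.6,0],"hand": 0.38},
    {"rotation": [0,0,-38],"xyz": [20,58.6,0],"hand": 0.38},
  ],
)

```text
time_s: 36.75
ee_pos: [0.4821, -0.1723, 0.1327]
eef_rot: [3.117, 0.391, 0.003]
wrist_force: [0.9, 1.5, -0.2]
gripper_width: 0.382
finger_force: 0.5
```

```bash
python3 f.py
```

```text
t 36.75 phi -0.158 r 94.8 z 132.7  resist -1.23 radial -1.28 z -0.15 mom -0.00 w 0.38 [0.0, -0.1, 0.1]
```

>>> servo_tool(
  series=[
    {"rotation": [0,0,3],"xyz": [0.1,-4.9,0],"hand": 0.38},
    {"rotation": [0,0,6],"xyz": [0.5,-9.7,0],"hand": 0.38},
  ],
)

```text
time_s: 37.0
ee_pos: [0.4802, -0.1628, 0.1326]
eef_rot: [3.133, 0.221, 0.003]
wrist_force: [0.7, -1.3, -0.5]
gripper_width: 0.38
finger_force: 0.6
```

```bash
python3 f.py
```

```text
t 37.00 phi -0.055 r 94.8 z 132.6  resist 1.34 radial -0.52 z -0.49 mom -0.03 w 0.38 [0.1, -0.1, -0.3]
```

>>> servo_tool(
  series=[
    {"rotation": [0,0,3],"xyz": [0.1,-4.9,0],"hand": 0.38},
  ],
)

```text
time_s: 37.12
ee_pos: [0.4797, -0.1578, 0.1326]
eef_rot: [3.138, 0.139, 0.003]
wrist_force: [1.3, -1.4, -0.8]
gripper_width: 0.379
finger_force: 0.5
```

```bash
python3 f.py
```

```text
t 37.12 phi -0.002 r 94.8 z 132.6  resist 1.49 radial -1.21 z -0.78 mom -0.02 w 0.38 [0.1, -0.1, -0.2]
```

>>> servo_tool(
  series=[
    {"rotation": [0,0,3],"xyz": [0.1,-4.9,0],"hand": 0.38},
  ],
)

```text
time_s: 37.25
ee_pos: [0.4793, -0.1528, 0.1327]
eef_rot: [3.14, 0.057, 0.003]
wrist_force: [0.8, -0.5, -0.8]
gripper_width: 0.375
finger_force: 0.5
```

```bash
python3 f.py
```

```text
t 37.25 phi 0.050 r 94.8 z 132.7  resist 0.52 radial -0.80 z -0.76 mom -0.05 w 0.38 [0.1, -0.1, -0.2]
```

>>> servo_tool(
  series=[
    {"rotation": [0,0,3],"xyz": [0.1,-4.9,0],"hand": 0.38},
  ],
)

```text
time_s: 37.38
ee_pos: [0.4793, -0.1479, 0.1326]
eef_rot: [3.141, -0.025, 0.003]
wrist_force: [-0.5, -0.6, -1.2]
gripper_width: 0.385
finger_force: 0.5
```

```bash
python3 f.py
```

```text
t 37.38 phi 0.102 r 94.7 z 132.6  resist 0.56 radial 0.51 z -1.17 mom 0.06 w 0.39 [0.0, -0.1, -0.3]
```

>>> servo_tool(
  series=[
    {"rotation": [0,0,3],"xyz": [0.1,-4.9,0],"hand": 0.38},
  ],
)

```text
time_s: 37.5
ee_pos: [0.4795, -0.143, 0.1327]
eef_rot: [3.139, -0.108, 0.003]
wrist_force: [1.5, -1.8, -0.2]
gripper_width: 0.38
finger_force: 0.5
```

```bash
python3 f.py
```

```text
t 37.50 phi 0.154 r 94.7 z 132.7  resist 1.69 radial -1.62 z -0.18 mom -0.03 w 0.38 [0.0, -0.1, -0.3]
```

>>> servo_tool(
  series=[
    {"rotation": [0,0,3],"xyz": [0.1,-4.9,0],"hand": 0.38},
  ],
)

```text
time_s: 37.62
ee_pos: [0.4799, -0.1381, 0.1327]
eef_rot: [3.135, -0.19, 0.003]
wrist_force: [0.8, -0.8, -0.2]
gripper_width: 0.38
finger_force: 0.5
```

```bash
python3 f.py
```

```text
t 37.62 phi 0.206 r 94.7 z 132.7  resist 0.66 radial -0.85 z -0.19 mom 0.02 w 0.38 [0.0, -0.1, -0.3]
```

>>> servo_tool(
  series=[
    {"rotation": [0,0,2.5],"xyz": [0.1,-4.2,0],"hand": 0.38},
  ],
)

```text
time_s: 37.75
ee_pos: [0.4805, -0.1339, 0.1327]
eef_rot: [3.13, -0.258, 0.003]
wrist_force: [0.2, -1.9, -0.3]
gripper_width: 0.382
finger_force: 0.5
```

```bash
python3 f.py
```

```text
t 37.75 phi 0.251 r 94.7 z 132.7  resist 1.81 radial -0.51 z -0.28 mom 0.01 w 0.38 [0.0, -0.1, -0.3]
```

Only one tooth was picked up. I'll swing back farther for a proper stroke.

>>> servo_tool(
  series=[
    {"rotation": [0,0,-5.7],"xyz": [0.5,9.5,0],"hand": 0.38},
    {"rotation": [0,0,-11.5],"xyz": [1.9,18.9,0],"hand": 0.38},
    {"rotation": [0,0,-17.2],"xyz": [4.2,28.1,0],"hand": 0.38},
    {"rotation": [0,0,-22.9],"xyz": [7.5,37,0],"hand": 0.38},
    {"rotation": [0,0,-28.6],"xyz": [11.6,45.5,0],"hand": 0.38},
    {"rotation": [0,0,-34.4],"xyz": [16.6,53.6,0],"hand": 0.38},
    {"rotation": [0,0,-40.1],"xyz": [22.3,61.2,0],"hand": 0.38},
    {"rotation": [0,0,-40.1],"xyz": [22.3,61.2,0],"hand": 0.38},
  ],
)

```text
time_s: 38.75
ee_pos: [0.4926, -0.1984, 0.1325]
eef_rot: [3.028, 0.831, 0.002]
wrist_force: [-0.1, 0.3, -0.2]
gripper_width: 0.381
finger_force: 0.0
```

```bash
python3 f.py
```

```text
t 38.75 phi -0.454 r 95.2 z 132.5  resist -0.28 radial -0.03 z -0.21 mom -0.04 w 0.38 [0.1, -0.1, -0.5]
```

>>> servo_tool(
  series=[
    {"rotation": [0,0,3],"xyz": [0.1,-4.9,0],"hand": 0.38},
    {"rotation": [0,0,6],"xyz": [0.5,-9.7,0],"hand": 0.38},
  ],
)

```text
time_s: 39.0
ee_pos: [0.4875, -0.1891, 0.1321]
eef_rot: [3.069, 0.667, 0.002]
wrist_force: [1.2, -0.1, 0.4]
gripper_width: 0.379
finger_force: 0.5
```

```bash
python3 f.py
```

```text
t 39.00 phi -0.343 r 95.4 z 132.1  resist 0.58 radial -1.03 z 0.41 mom -0.00 w 0.38 [0.1, -0.0, -0.4]
```

>>> servo_tool(
  series=[
    {"rotation": [0,0,3],"xyz": [0.1,-4.9,0],"hand": 0.38},
    {"rotation": [0,0,6],"xyz": [0.5,-9.7,0],"hand": 0.38},
  ],
)

```text
time_s: 39.25
ee_pos: [0.4839, -0.1799, 0.1321]
eef_rot: [3.1, 0.505, 0.002]
wrist_force: [1.1, -0.7, -0.4]
gripper_width: 0.377
finger_force: 0.5
```

```bash
python3 f.py
```

```text
t 39.25 phi -0.240 r 95.3 z 132.1  resist 0.96 radial -0.79 z -0.40 mom -0.00 w 0.38 [0.1, -0.1, -0.4]
```

>>> servo_tool(
  series=[
    {"rotation": [0,0,3],"xyz": [0.1,-4.9,0],"hand": 0.38},
  ],
)

```text
time_s: 39.38
ee_pos: [0.4825, -0.1753, 0.1322]
eef_rot: [3.112, 0.424, 0.002]
wrist_force: [0.3, -0.9, -0.8]
gripper_width: 0.376
finger_force: 0.5
```

```bash
python3 f.py
```

```text
t 39.38 phi -0.189 r 95.2 z 132.2  resist 0.96 radial 0.01 z -0.81 mom -0.01 w 0.38 [0.1, -0.1, -0.5]
```

>>> servo_tool(
  series=[
    {"rotation": [0,0,3],"xyz": [0.1,-4.9,0],"hand": 0.38},
  ],
)

```text
time_s: 39.5
ee_pos: [0.4812, -0.1705, 0.1322]
eef_rot: [3.122, 0.343, 0.002]
wrist_force: [0.0, -1.0, -0.2]
gripper_width: 0.375
finger_force: 0.5
```

```bash
python3 f.py
```

```text
t 39.50 phi -0.137 r 95.2 z 132.2  resist 0.94 radial 0.18 z -0.16 mom -0.02 w 0.37 [0.0, -0.1, -0.5]
```

>>> servo_tool(
  series=[
    {"rotation": [0,0,3],"xyz": [0.1,-4.9,0],"hand": 0.38},
  ],
)

```text
time_s: 39.62
ee_pos: [0.4803, -0.1657, 0.1322]
eef_rot: [3.13, 0.261, 0.002]
wrist_force: [1.7, -1.2, 0.0]
gripper_width: 0.385
finger_force: 0.5
```

```bash
python3 f.py
```

```text
t 39.62 phi -0.086 r 95.2 z 132.2  resist 1.48 radial -1.42 z 0.02 mom -0.01 w 0.38 [0.0, -0.1, -0.6]
```

>>> servo_tool(
  series=[
    {"rotation": [0,0,3],"xyz": [0.1,-4.9,0],"hand": 0.38},
  ],
)

```text
time_s: 39.75
ee_pos: [0.4795, -0.1609, 0.1322]
eef_rot: [3.136, 0.179, 0.002]
wrist_force: [0.6, -1.5, -0.2]
gripper_width: 0.379
finger_force: 0.5
```

```bash
python3 f.py
```

```text
t 39.75 phi -0.034 r 95.2 z 132.2  resist 1.54 radial -0.43 z -0.19 mom -0.03 w 0.38 [0.0, -0.1, -0.7]
```

>>> servo_tool(
  series=[
    {"rotation": [0,0,3],"xyz": [0.1,-4.9,0],"hand": 0.38},
  ],
)

```text
time_s: 39.88
ee_pos: [0.4791, -0.1561, 0.1322]
eef_rot: [3.139, 0.097, 0.002]
wrist_force: [1.5, -2.1, -0.7]
gripper_width: 0.377
finger_force: 1.0
```

```bash
python3 f.py
```

```text
t 39.88 phi 0.017 r 95.2 z 132.2  resist 2.18 radial -1.33 z -0.72 mom -0.05 w 0.38 [0.0, -0.1, -0.7]
```

>>> servo_tool(
  series=[
    {"rotation": [0,0,3],"xyz": [0.1,-4.9,0],"hand": 0.38},
  ],
)

```text
time_s: 40.0
ee_pos: [0.4789, -0.1514, 0.1322]
eef_rot: [3.14, 0.015, 0.002]
wrist_force: [0.9, -4.0, -1.2]
gripper_width: 0.38
finger_force: 2.2
```

```bash
python3 f.py
```

```text
t 40.00 phi 0.065 r 95.1 z 132.2  resist 4.04 radial -0.82 z -1.22 mom -0.01 w 0.38 [0.1, -0.1, -0.9]
```

>>> servo_tool(
  series=[
    {"rotation": [0,0,3],"xyz": [0.1,-4.9,0],"hand": 0.38},
  ],
)

```text
time_s: 40.12
ee_pos: [0.479, -0.1469, 0.1322]
eef_rot: [3.139, -0.067, 0.003]
wrist_force: [0.8, -6.9, -1.6]
gripper_width: 0.385
finger_force: 3.4
```

```bash
python3 f.py
```

```text
t 40.12 phi 0.113 r 95.1 z 132.2  resist 6.86 radial -0.93 z -1.58 mom 0.06 w 0.39 [0.1, -0.1, -1.2]
```

>>> servo_tool(
  series=[
    {"rotation": [0,0,3],"xyz": [0.1,-4.9,0],"hand": 0.38},
  ],
)

```text
time_s: 40.25
ee_pos: [0.4792, -0.1424, 0.1322]
eef_rot: [3.136, -0.149, 0.003]
wrist_force: [-0.1, -9.5, -2.1]
gripper_width: 0.38
finger_force: 4.7
```

```bash
python3 f.py
```

```text
t 40.25 phi 0.161 r 95.0 z 132.2  resist 9.48 radial -0.61 z -2.06 mom 0.04 w 0.38 [0.1, -0.1, -1.4]
```

The force climbs straight past the old break-away (about 8.6 N) with no kink, so the screw did hold. I continue in finer steps.

>>> servo_tool(
  series=[
    {"rotation": [0,0,2],"xyz": [0.1,-3.3,0],"hand": 0.38},
  ],
)

```text
time_s: 40.38
ee_pos: [0.4795, -0.1393, 0.1322]
eef_rot: [3.132, -0.203, 0.002]
wrist_force: [0.3, -11.7, -1.0]
gripper_width: 0.38
finger_force: 5.4
```

```bash
python3 f.py
```

```text
t 40.38 phi 0.193 r 94.9 z 132.2  resist 11.58 radial -1.52 z -1.05 mom 0.03 w 0.38 [0.2, -0.1, -1.6]
```

>>> servo_tool(
  series=[
    {"rotation": [0,0,1],"xyz": [0,-1.7,0],"hand": 0.38},
  ],
)

```text
time_s: 40.5
ee_pos: [0.4797, -0.1378, 0.1321]
eef_rot: [3.13, -0.229, 0.002]
wrist_force: [-1.1, -11.3, -1.9]
gripper_width: 0.38
finger_force: 5.6
```

```bash
python3 f.py
```

```text
t 40.50 phi 0.209 r 94.9 z 132.1  resist 11.34 radial -0.20 z -1.93 mom 0.00 w 0.38 [0.2, -0.1, -1.6]
```

>>> servo_tool(
  series=[
    {"rotation": [0,0,2],"xyz": [0.1,-3.3,0],"hand": 0.38},
  ],
)

```text
time_s: 40.62
ee_pos: [0.4804, -0.1347, 0.1322]
eef_rot: [3.126, -0.284, 0.003]
wrist_force: [-1.6, -9.2, -1.1]
gripper_width: 0.379
finger_force: 5.0
```

```bash
python3 f.py
```

```text
t 40.62 phi 0.242 r 94.7 z 132.2  resist 9.34 radial 0.15 z -1.14 mom -0.07 w 0.38 [0.2, -0.1, -1.7]
```

>>> servo_tool(
  series=[
    {"rotation": [0,0,1],"xyz": [0,-1.7,0],"hand": 0.38},
  ],
)

```text
time_s: 40.75
ee_pos: [0.4805, -0.1329, 0.1321]
eef_rot: [3.123, -0.311, 0.002]
wrist_force: [-1.1, -11.7, -1.3]
gripper_width: 0.381
finger_force: 5.8
```

```bash
python3 f.py
```

```text
t 40.75 phi 0.261 r 94.8 z 132.1  resist 11.73 radial -0.85 z -1.29 mom -0.03 w 0.38 [0.2, -0.1, -1.6]
```

It broke away at about 12 N and is now clearly stiff. I stop here, ease off and leave.

>>> servo_tool(
  series=[
    {"rotation": [0,0,-5],"xyz": [0.4,8,0],"hand": 0.38},
    {"rotation": [0,0,-10],"xyz": [1.5,16.5,0],"hand": 0.38},
    {"rotation": [0,0,-13],"xyz": [2.5,21,0],"hand": 0.45},
    {"rotation": [0,0,-13],"xyz": [2.5,21,0],"hand": 0.55},
    {"rotation": [0,0,-13],"xyz": [2.5,21,-30],"hand": 0.55},
    {"rotation": [0,0,-13],"xyz": [2.5,21,-70],"hand": 0.55},
    {"rotation": [0,0,-13],"xyz": [-20,21,-120],"hand": 0.55},
    {"rotation": [0,0,-13],"xyz": [-70,21,-140],"hand": 0.55},
    {"rotation": [0,0,-13],"xyz": [-110,21,-140],"hand": 0.55},
    {"rotation": [0,0,-13],"xyz": [-110,21,-140],"hand": 0.55},
  ],
)

```text
time_s: 42.0
ee_pos: [0.3661, -0.13, 0.2719]
eef_rot: [3.141, 0.044, 0.001]
wrist_force: [-0.2, -0.2, -0.2]
gripper_width: 0.553
finger_force: 0.0
```

Run:
```python
from plant import *
from h import *
s=observe();print(s["time_s"],s["ee_pos"],s["wrist_force"])
T=grab_frame("top");im=T["image"];h=cv2.cvtColor(im,cv2.COLOR_RGB2HSV)
b=((h[...,1]<45)&(h[...,2]>200)).astype(np.uint8);b[:, :280]=0;b[:,372:]=0;b[:160]=0;b[235:]=0;b[180:205,355:]=0
c=max(cv2.findContours(b,0,1)[0],key=cv2.contourArea)
P=np.array([onz(T,p[0].astype(float),.012)[:2] for p in c],np.float32);r=cv2.minAreaRect(P);q=np.r_[r[0],0]-C0
print("board",r,"rel",q@CX,q@CY)
m=red(im,(345,205,390,240));ys,xs=np.nonzero(m);print("knob",len(xs),xs.mean(),ys.mean())
```

```text
42.0 [ 0.36610725 -0.12995802  0.27188275] [-0.24538493 -0.21598104 -0.15775674]
board ((0.564527153968811, -0.07961154729127884), (0.1488465666770935, 0.19811348617076874), 5.062839984893799) rel -0.003145005068029212 0.06996142597434042
knob 68 367.6029411764706 226.41176470588235
```

The board is square at 5.06° (the clamp is at about 5.1°), with its centre 70.0 mm from the screw axis, exactly home. The hand is clear, so I hand the job in.

```bash
python3 -c "
from plant import *
print(close_job())"
```

```text
the job is handed in; nothing more can be done
None
```

I handed the job in with the board square and home against the rubber stop, the clamp worked until the lever was clearly stiff (about 12 N at the knob), the lever released, and nothing else on the counter touched.

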